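# Garden lights put in order: nest the lamp caps, set the zone switches

## Robot

A 7-joint arm with a two-finger parallel gripper is mounted at the origin on the work surface. World frame = base frame: x ahead of the robot, y to its left, z up, the work surface at z = 0. Lengths are in m, angles in rad, forces in N, time in s.
With the tool pointing down it reaches from about 0.425 to 0.875 m from the base axis. Payload 4.7 kg.
Tool frame: the origin (TCP) lies midway between the tips of the shut fingers; the grasp point (between the pads) lies 19 mm behind it; z points along the fingers, y is the line along which they close (so a half turn about z gives the same grasp; the last joint's range is limited). The gripper opens to 85 mm and grips with 20 to 120 N. Pads are 22 mm wide; open, the fingers measure 114 mm over their backs; the gripper's body (76 mm by 85 mm) begins 54 mm behind the grasp point. The pads swing forward as they close: fully open they stand 13 mm farther back than shut.
Start: joints at [1.223, 0.321, -0.07, 1.45, 0.023, 1.371, -0.057], TCP at [0.23, -0.608, 0.204] pointing down, gripper open.
Joint ranges: [-2.86, 2.86], [-0.3, 2.09], [-1.38, 1.24], [0.06, 2.45], [-1.56, 4.7], [0.09, 2.05], [-2.69, 2.69]. Speed limits (rad/s): [2.57, 2.57, 3.14, 3.14, 3.14, 3.14, 3.14].

## Interface

Orientations are given as a rotation vector (axis times angle).
In Python, from station import * gives the robot as it stands.
- The arm moves only by the tool servo_tool, never from a script. Its argument "series" is a list of rows, each a list of 6 numbers: the shift along the tool's x, y, z in m, then the turn, a rotation vector about the tool's x, y, z in rad. A call has 1 to 8 rows; each row shifts and turns the commanded pose from where the row before left it, along the tool's axes as they then stand; what a row does not reach is not made up. A row lasts 1/12 s, in which the tool goes at most 41.7 mm and 7.16 degrees, less where a joint would pass 70% of its speed; a pose out of reach is approached as far as the arm can. A call with a gripper value outside its range is refused whole. "jaw" is the closure, from -1 (fully open) to 1 (shut), set as the call begins (left out, the last holds). The fingers move at their own pace and stop on an object; "newtons" is the grip in N (left out, the last holds). Time passes only in rows, so rows that do not move let the fingers close. It gives the time, the measured TCP pose, the force, the opening and the grip force at its end, in the units of the state.
- get_state(): the state, without advancing time (a new reading comes with each control period).
- read_camera(name): name is "scene" or "top"; returns (picture, depth): 384x512x3 uint8, red, green, blue; 384x512 float32, m along the optical axis (not along the pixel's ray), 0 where there is no reading.
- camera_params(name): a dict with "fx", "fy", "cx", "cy" (pixels), "extrinsics" (4x4, takes a point from world to camera coordinates). Camera axes: x right, y down, z forward; pixel columns grow to the right and rows downward; lengths in m; the calibration is good to about 2 mm. A picture is of the moment at which its call begins. camera_params takes no time and is no camera call.
- sign_off(): hands the job in; it is judged then, once.
Trained networks look in the newest picture that a camera, given by its name, has taken for a name from the list of things; names that differ only in an ending like _2 or _b are one class to them, and where a whole thing is asked for, a point or a joint stands for the part that bears it (a point fixed in the world has none). Each returns a list of dicts, best first, with "conf" (0 to 1); they miss things now and then, are a little off and sometimes report something else, mostly with a low value. They report only what shows in the picture. A call takes as long as a camera call.
- boxes_of(camera, name): "rect" ([left, top, right, bottom] in pixels, round what is visible of it).
The state is a dict: "t": time; "joint_pos": joint angles; "qd": joint speeds; "joint_torque": joint torques, N m; "ee_pos": TCP position; "tool_rot": TCP orientation; "contact_force": force on the tool from outside, world axes, zero at the start; "moment": the same for the moment, N m; "width": finger opening in m; "gripper_force": force on a finger pad.
Only numpy, scipy, OpenCV 4.12 (cv2) and the standard library are available. Lean on these libraries where they do the work, as an engineer would, in place of code of your own. Each camera call takes 0.05 s, during which the arm holds its last target. There are 200 camera calls.

## Task

The garden lights are being put in order on the shed bench. Gather all the loose domed lamp caps, which lie upside down, into one stack in the middle of the round rubber mat, all still upside down and each sitting fully inside the one below. On the lighting controller set every slide switch whose socket holds a tall plug fully on (towards the sockets) and every one whose socket holds only a flat blanking button fully off (towards the robot), then push its round reset button fully down so that it takes the new setting, and let it spring back. Leave the bottle, screwdriver and tin where they are.

Things in the scene. Friction and masses are not known exactly. Their poses are not given: they have to be found in the camera images.
- sw1 (a joint): slide switch 1 of the six on the controller (1 = the leftmost seen from the robot, 6 = the rightmost); its value in m: 0 = fully off (slid to the end nearer the robot), 0.016 = fully on (slid to the end nearer the sockets); may start anywhere between. It stays where it is left and slides with about 3 N. Its knob is an upright white stub, 9 mm long in the sliding direction, 7 mm wide, 18 mm tall above the controller's top; the knobs stand side by side, 24 mm apart
- sw2 (a joint): slide switch 2, as switch 1
- sw3 (a joint): slide switch 3, as switch 1
- sw4 (a joint): slide switch 4, as switch 1
- sw5 (a joint): slide switch 5, as switch 1
- sw6 (a joint): slide switch 6, as switch 1
- controller_top (a point): grey lighting controller, fixed box, 220 x 190 x 50 mm; this point is on its flat top, mid-width (box from x = -80 to +140 mm); x = the switches' sliding direction towards on (outwards from the robot), y = to the left along the rows. Switches 1 to 6 stand at y = +60, +36, +12, -12, -36, -60 mm; the knobs' centres at x = -38 mm when off and -22 mm when on; each switch's socket is straight behind it at x = +100 mm
- plug1: a tall black plug, 24 x 17 mm and 30 mm tall, fixed in the socket of one of the switches (which one varies); origin at its foot on the controller's top
- blank1: a flat black blanking button, 14 mm across and 4 mm high, fixed in the socket of one of the switches (which one varies); origin at its foot on the controller's top
- plug2: a tall black plug, 24 x 17 mm and 30 mm tall, fixed in the socket of one of the switches (which one varies); origin at its foot on the controller's top
- blank2: a flat black blanking button, 14 mm across and 4 mm high, fixed in the socket of one of the switches (which one varies); origin at its foot on the controller's top
- plug3: a tall black plug, 24 x 17 mm and 30 mm tall, fixed in the socket of one of the switches (which one varies); origin at its foot on the controller's top
- blank3: a flat black blanking button, 14 mm across and 4 mm high, fixed in the socket of one of the switches (which one varies); origin at its foot on the controller's top
- cap1_mid (a point): a loose domed steel lamp cap lying upside down (crown down, mouth up) on the bench, may be absent; 34 mm high, flat crown 43 mm across, upright rim band 68 mm across outside and 62 mm inside occupying the top 10 mm (the dome below it is at most 61 mm across), inner floor 12 mm above the crown, about 0.12 kg; this point lies on its axis, half-way up (17 mm above the crown); z = up out of its mouth. Nested fully home in another cap it sits 12 mm higher, with about 1 mm of play
- cap2_mid (a point): another cap like cap 1, may be absent
- cap3_mid (a point): another cap like cap 1, may be absent
- cap4_mid (a point): another cap like cap 1, may be absent
- reset (a joint): spring push button of the controller: 0 = up, 0.006 m = fully down; about 5 N to push it fully down, springs back when let go
- reset_top (a point): centre of the top of the round white reset button (26 mm across), which stands in a low black housing in the middle of the controller's top between the switches and the sockets, at x = +42 mm, y = 0 of the controller; pressed straight down
- mat: round rubber mat, 110 mm across, laid flush on the bench (as good as no thickness: caps on it stand at bench height); origin at its centre
- jug: bystander: white bottle, 84 mm across, 180 mm tall; origin under its centre
- driver: bystander: screwdriver lying on the bench, 200 mm long, crosswise to the robot; origin near its middle
- tin: bystander: tin, 76 mm across, 70 mm tall; origin under its centre

How it is judged:
On the way:
1. with all six switches set right, the reset button is pushed down (value of joint reset above 0.0045 m and (y of plug1 in the frame of controller_top above 0.072 m or y of plug1 in the frame of controller_top below 0.048 m or value of joint sw1 above 0.013 m) and (y of plug1 in the frame of controller_top above 0.048 m or y of plug1 in the frame of controller_top below 0.024 m or value of joint sw2 above 0.013 m) and (y of plug1 in the frame of controller_top above 0.024 m or y of plug1 in the frame of controller_top below 0 m or value of joint sw3 above 0.013 m) and (y of plug1 in the frame of controller_top above 0 m or y of plug1 in the frame of controller_top below -0.024 m or value of joint sw4 above 0.013 m) and (y of plug1 in the frame of controller_top above -0.024 m or y of plug1 in the frame of controller_top below -0.048 m or value of joint sw5 above 0.013 m) and (y of plug1 in the frame of controller_top above -0.048 m or y of plug1 in the frame of controller_top below -0.072 m or value of joint sw6 above 0.013 m) and (y of plug2 in the frame of controller_top above 0.072 m or y of plug2 in the frame of controller_top below 0.048 m or value of joint sw1 above 0.013 m) and (y of plug2 in the frame of controller_top above 0.048 m or y of plug2 in the frame of controller_top below 0.024 m or value of joint sw2 above 0.013 m) and (y of plug2 in the frame of controller_top above 0.024 m or y of plug2 in the frame of controller_top below 0 m or value of joint sw3 above 0.013 m) and (y of plug2 in the frame of controller_top above 0 m or y of plug2 in the frame of controller_top below -0.024 m or value of joint sw4 above 0.013 m) and (y of plug2 in the frame of controller_top above -0.024 m or y of plug2 in the frame of controller_top below -0.048 m or value of joint sw5 above 0.013 m) and (y of plug2 in the frame of controller_top above -0.048 m or y of plug2 in the frame of controller_top below -0.072 m or value of joint sw6 above 0.013 m) and (y of plug3 in the frame of controller_top above 0.072 m or y of plug3 in the frame of controller_top below 0.048 m or value of joint sw1 above 0.013 m) and (y of plug3 in the frame of controller_top above 0.048 m or y of plug3 in the frame of controller_top below 0.024 m or value of joint sw2 above 0.013 m) and (y of plug3 in the frame of controller_top above 0.024 m or y of plug3 in the frame of controller_top below 0 m or value of joint sw3 above 0.013 m) and (y of plug3 in the frame of controller_top above 0 m or y of plug3 in the frame of controller_top below -0.024 m or value of joint sw4 above 0.013 m) and (y of plug3 in the frame of controller_top above -0.024 m or y of plug3 in the frame of controller_top below -0.048 m or value of joint sw5 above 0.013 m) and (y of plug3 in the frame of controller_top above -0.048 m or y of plug3 in the frame of controller_top below -0.072 m or value of joint sw6 above 0.013 m) and (y of blank1 in the frame of controller_top above 0.072 m or y of blank1 in the frame of controller_top below 0.048 m or value of joint sw1 below 0.003 m) and (y of blank1 in the frame of controller_top above 0.048 m or y of blank1 in the frame of controller_top below 0.024 m or value of joint sw2 below 0.003 m) and (y of blank1 in the frame of controller_top above 0.024 m or y of blank1 in the frame of controller_top below 0 m or value of joint sw3 below 0.003 m) and (y of blank1 in the frame of controller_top above 0 m or y of blank1 in the frame of controller_top below -0.024 m or value of joint sw4 below 0.003 m) and (y of blank1 in the frame of controller_top above -0.024 m or y of blank1 in the frame of controller_top below -0.048 m or value of joint sw5 below 0.003 m) and (y of blank1 in the frame of controller_top above -0.048 m or y of blank1 in the frame of controller_top below -0.072 m or value of joint sw6 below 0.003 m) and (y of blank2 in the frame of controller_top above 0.072 m or y of blank2 in the frame of controller_top below 0.048 m or value of joint sw1 below 0.003 m) and (y of blank2 in the frame of controller_top above 0.048 m or y of blank2 in the frame of controller_top below 0.024 m or value of joint sw2 below 0.003 m) and (y of blank2 in the frame of controller_top above 0.024 m or y of blank2 in the frame of controller_top below 0 m or value of joint sw3 below 0.003 m) and (y of blank2 in the frame of controller_top above 0 m or y of blank2 in the frame of controller_top below -0.024 m or value of joint sw4 below 0.003 m) and (y of blank2 in the frame of controller_top above -0.024 m or y of blank2 in the frame of controller_top below -0.048 m or value of joint sw5 below 0.003 m) and (y of blank2 in the frame of controller_top above -0.048 m or y of blank2 in the frame of controller_top below -0.072 m or value of joint sw6 below 0.003 m) and (y of blank3 in the frame of controller_top above 0.072 m or y of blank3 in the frame of controller_top below 0.048 m or value of joint sw1 below 0.003 m) and (y of blank3 in the frame of controller_top above 0.048 m or y of blank3 in the frame of controller_top below 0.024 m or value of joint sw2 below 0.003 m) and (y of blank3 in the frame of controller_top above 0.024 m or y of blank3 in the frame of controller_top below 0 m or value of joint sw3 below 0.003 m) and (y of blank3 in the frame of controller_top above 0 m or y of blank3 in the frame of controller_top below -0.024 m or value of joint sw4 below 0.003 m) and (y of blank3 in the frame of controller_top above -0.024 m or y of blank3 in the frame of controller_top below -0.048 m or value of joint sw5 below 0.003 m) and (y of blank3 in the frame of controller_top above -0.048 m or y of blank3 in the frame of controller_top below -0.072 m or value of joint sw6 below 0.003 m)), for 0.1 s.
At the end, for the whole second after the job is handed in: Caps present: nested crown down, axes within 20 mm of the mat's centre and 0.12 rad of upright, middles below 60 mm, at rest; each switch in line with a plug beyond 13 mm (of 16), each in line with a blank below 3 mm; reset button up (value of joint reset below 0.0015 m and horizontal distance between each of cap1_mid, cap2_mid, cap3_mid, cap4_mid and mat below 0.02 m and angle between each of cap1_mid, cap2_mid, cap3_mid, cap4_mid's own z axis and vertical below 0.12 rad and z of each of cap1_mid, cap2_mid, cap3_mid, cap4_mid in the frame of mat below 0.06 m and linear speed of each of cap1, cap2, cap3, cap4 below 0.02 m/s and (y of plug1 in the frame of controller_top above 0.072 m or y of plug1 in the frame of controller_top below 0.048 m or value of joint sw1 above 0.013 m) and (y of plug1 in the frame of controller_top above 0.048 m or y of plug1 in the frame of controller_top below 0.024 m or value of joint sw2 above 0.013 m) and (y of plug1 in the frame of controller_top above 0.024 m or y of plug1 in the frame of controller_top below 0 m or value of joint sw3 above 0.013 m) and (y of plug1 in the frame of controller_top above 0 m or y of plug1 in the frame of controller_top below -0.024 m or value of joint sw4 above 0.013 m) and (y of plug1 in the frame of controller_top above -0.024 m or y of plug1 in the frame of controller_top below -0.048 m or value of joint sw5 above 0.013 m) and (y of plug1 in the frame of controller_top above -0.048 m or y of plug1 in the frame of controller_top below -0.072 m or value of joint sw6 above 0.013 m) and (y of plug2 in the frame of controller_top above 0.072 m or y of plug2 in the frame of controller_top below 0.048 m or value of joint sw1 above 0.013 m) and (y of plug2 in the frame of controller_top above 0.048 m or y of plug2 in the frame of controller_top below 0.024 m or value of joint sw2 above 0.013 m) and (y of plug2 in the frame of controller_top above 0.024 m or y of plug2 in the frame of controller_top below 0 m or value of joint sw3 above 0.013 m) and (y of plug2 in the frame of controller_top above 0 m or y of plug2 in the frame of controller_top below -0.024 m or value of joint sw4 above 0.013 m) and (y of plug2 in the frame of controller_top above -0.024 m or y of plug2 in the frame of controller_top below -0.048 m or value of joint sw5 above 0.013 m) and (y of plug2 in the frame of controller_top above -0.048 m or y of plug2 in the frame of controller_top below -0.072 m or value of joint sw6 above 0.013 m) and (y of plug3 in the frame of controller_top above 0.072 m or y of plug3 in the frame of controller_top below 0.048 m or value of joint sw1 above 0.013 m) and (y of plug3 in the frame of controller_top above 0.048 m or y of plug3 in the frame of controller_top below 0.024 m or value of joint sw2 above 0.013 m) and (y of plug3 in the frame of controller_top above 0.024 m or y of plug3 in the frame of controller_top below 0 m or value of joint sw3 above 0.013 m) and (y of plug3 in the frame of controller_top above 0 m or y of plug3 in the frame of controller_top below -0.024 m or value of joint sw4 above 0.013 m) and (y of plug3 in the frame of controller_top above -0.024 m or y of plug3 in the frame of controller_top below -0.048 m or value of joint sw5 above 0.013 m) and (y of plug3 in the frame of controller_top above -0.048 m or y of plug3 in the frame of controller_top below -0.072 m or value of joint sw6 above 0.013 m) and (y of blank1 in the frame of controller_top above 0.072 m or y of blank1 in the frame of controller_top below 0.048 m or value of joint sw1 below 0.003 m) and (y of blank1 in the frame of controller_top above 0.048 m or y of blank1 in the frame of controller_top below 0.024 m or value of joint sw2 below 0.003 m) and (y of blank1 in the frame of controller_top above 0.024 m or y of blank1 in the frame of controller_top below 0 m or value of joint sw3 below 0.003 m) and (y of blank1 in the frame of controller_top above 0 m or y of blank1 in the frame of controller_top below -0.024 m or value of joint sw4 below 0.003 m) and (y of blank1 in the frame of controller_top above -0.024 m or y of blank1 in the frame of controller_top below -0.048 m or value of joint sw5 below 0.003 m) and (y of blank1 in the frame of controller_top above -0.048 m or y of blank1 in the frame of controller_top below -0.072 m or value of joint sw6 below 0.003 m) and (y of blank2 in the frame of controller_top above 0.072 m or y of blank2 in the frame of controller_top below 0.048 m or value of joint sw1 below 0.003 m) and (y of blank2 in the frame of controller_top above 0.048 m or y of blank2 in the frame of controller_top below 0.024 m or value of joint sw2 below 0.003 m) and (y of blank2 in the frame of controller_top above 0.024 m or y of blank2 in the frame of controller_top below 0 m or value of joint sw3 below 0.003 m) and (y of blank2 in the frame of controller_top above 0 m or y of blank2 in the frame of controller_top below -0.024 m or value of joint sw4 below 0.003 m) and (y of blank2 in the frame of controller_top above -0.024 m or y of blank2 in the frame of controller_top below -0.048 m or value of joint sw5 below 0.003 m) and (y of blank2 in the frame of controller_top above -0.048 m or y of blank2 in the frame of controller_top below -0.072 m or value of joint sw6 below 0.003 m) and (y of blank3 in the frame of controller_top above 0.072 m or y of blank3 in the frame of controller_top below 0.048 m or value of joint sw1 below 0.003 m) and (y of blank3 in the frame of controller_top above 0.048 m or y of blank3 in the frame of controller_top below 0.024 m or value of joint sw2 below 0.003 m) and (y of blank3 in the frame of controller_top above 0.024 m or y of blank3 in the frame of controller_top below 0 m or value of joint sw3 below 0.003 m) and (y of blank3 in the frame of controller_top above 0 m or y of blank3 in the frame of controller_top below -0.024 m or value of joint sw4 below 0.003 m) and (y of blank3 in the frame of controller_top above -0.024 m or y of blank3 in the frame of controller_top below -0.048 m or value of joint sw5 below 0.003 m) and (y of blank3 in the frame of controller_top above -0.048 m or y of blank3 in the frame of controller_top below -0.072 m or value of joint sw6 below 0.003 m)); the robot touches nothing.
It fails at once if the bottle was disturbed (moved more than 30 mm) (distance of jug from where it was at the start of the episode above 0.03 m).
It fails at once if the screwdriver was disturbed (moved more than 30 mm) (distance of driver from where it was at the start of the episode above 0.03 m).
It fails at once if the tin was disturbed (moved more than 30 mm) (distance of tin from where it was at the start of the episode above 0.03 m).
Of cap1, cap2, cap3, cap4 only 3 to 4 are there at a start; the rules pass over those that are not, and their reading is None.
At some moment in a run one of cap1, cap2, cap3, cap4 may be knocked a few centimetres aside while the robot is not near it.
Once in a run the grip may slacken for a moment while it holds something.
It also fails if it takes over 200 s, if anything falls off the work surface, if the arm or the gripper's body presses on something with over 40 N, if the wrist force passes 120 N, or if a joint passes its speed limit or range.

## Working session

There is one attempt and no reset: what is moved stays moved. The work goes in short steps, Python scripts to look and compute and a tool call to move; the robot and the scene stay as the last step left them, time stands still between calls to the robot, and variables do not carry over. Pictures are saved under pics/ and viewed, at most 14 in all, crops included, and the job is handed in when it is done.

Besides the shell and the picture viewer there is one more tool, called after ">>>" as name(argument=value, ...) on one line, values as JSON. servo_tool: Moves the arm, as the interface text tells. Its arguments: {"type":"object","properties":{"series":{"type":"array"},"jaw":{"type":"number"},"newtons":{"type":"number"}},"required":["series"]}

```bash
mkdir -p pics; ls
cat > h.py <<'E'
from station import *
import numpy as np, cv2
def snap(cam,fn=None):
    p,d=read_camera(cam)
    if fn: cv2.imwrite('pics/'+fn,p[:,:,::-1])
    return p,d
def cloud(cam,d):
    c=camera_params(cam);v,u=np.mgrid[:384,:512]
    P=np.stack([(u-c['cx'])/c['fx']*d,(v-c['cy'])/c['fy']*d,d],-1)
    E=np.array(c['extrinsics']);R,t=E[:3,:3],E[:3,3]
    W=(P-t)@R; W[d==0]=np.nan
    return W
def st():
    s=get_state();print({k:np.round(s[k],4).tolist() for k in('t','ee_pos','tool_rot','contact_force','width','gripper_force','joint_pos')})
E
python3 - <<'E'
from h import *
for c in('top','scene'):
    p,d=snap(c,c+'0.png');W=cloud(c,d);np.save(c+'0.npy',W);np.save(c+'p0.npy',p)
    print(c,np.round(-np.array(camera_params(c)['extrinsics'])[:3,:3].T@np.array(camera_params(c)['extrinsics'])[:3,3],3))
    for n in('cap1_mid','mat','controller_top','plug1','blank1','reset_top','sw1','jug','driver','tin'):
        for b in boxes_of(c,n):
            if b['conf']<.3: continue
            l,t,r,bo=b['rect'];u,v=int((l+r)/2),int((t+bo)/2)
            print(n,round(b['conf'],2),np.round(b['rect']).tolist(),np.round(W[min(v,383),min(u,511)],3).tolist())
st()
E
```

```text
pics
top [0.332 0.019 1.139]
cap1_mid 0.85 [317.0, 187.0, 338.0, 208.0] [0.607, -0.209, 0.015]
mat 0.82 [300.0, 225.0, 337.0, 261.0] [0.457, -0.177, 0.003]
mat 0.72 [207.0, 194.0, 210.0, 204.0] [0.585, 0.174, 0.072]
controller_top 0.73 [113.0, 233.0, 147.0, 260.0] [0.433, 0.404, 0.069]
controller_top 0.64 [170.0, 164.0, 243.0, 246.0] [0.568, 0.181, 0.061]
plug1 0.59 [225.0, 181.0, 233.0, 187.0] [0.632, 0.113, 0.08]
plug1 0.41 [195.0, 176.0, 201.0, 183.0] [0.644, 0.208, 0.078]
reset_top 0.64 [202.0, 191.0, 213.0, 204.0] [0.588, 0.178, 0.07]
reset_top 0.55 [245.0, 157.0, 304.0, 169.0] [0.727, -0.035, 0.002]
jug 0.97 [364.0, 154.0, 406.0, 188.0] [0.662, -0.363, 0.129]
driver 0.82 [241.0, 158.0, 305.0, 170.0] [0.727, -0.028, 0.001]
driver 0.75 [116.0, 236.0, 148.0, 260.0] [0.427, 0.397, 0.071]
tin 0.95 [116.0, 233.0, 148.0, 260.0] [0.433, 0.401, 0.069]
scene [1.22  0.437 0.934]
cap1_mid 0.86 [166.0, 161.0, 194.0, 184.0] [0.595, -0.23, 0.011]
mat 0.57 [204.0, 140.0, 243.0, 168.0] [0.455, -0.176, 0.003]
plug1 0.65 [298.0, 240.0, 310.0, 254.0] [0.656, 0.214, 0.072]
plug1 0.61 [266.0, 218.0, 275.0, 230.0] [0.644, 0.111, 0.076]
plug1 0.43 [282.0, 226.0, 290.0, 242.0] [0.652, 0.161, 0.081]
plug1 0.3 [221.0, 194.0, 246.0, 216.0] [0.608, -0.028, 0.013]
reset_top 0.65 [295.0, 239.0, 310.0, 257.0] [0.66, 0.211, 0.07]
reset_top 0.41 [303.0, 218.0, 310.0, 230.0] [0.593, 0.183, 0.074]
sw1 0.46 [297.0, 241.0, 307.0, 255.0] [0.664, 0.21, 0.074]
driver 0.57 [170.0, 215.0, 234.0, 252.0] [0.732, -0.035, 0.019]
tin 0.97 [394.0, 213.0, 434.0, 252.0] [0.466, 0.411, 0.071]
tin 0.55 [248.0, 162.0, 274.0, 185.0] [0.462, -0.033, 0.011]
{'t': 1.1, 'ee_pos': [0.2301, -0.6079, 0.2043], 'tool_rot': [3.0902, 0.5653, -0.0001], 'contact_force': [-0.4269, -0.2476, -0.2123], 'width': 0.085, 'gripper_force': 0.0, 'joint_pos': [1.2231, 0.321, -0.0701, 1.4505, 0.0226, 1.3708, -0.0569]}
```

```bash
ls pics
```

```text
scene0.png
top0.png
```

Run:
```python
import cv2
t=cv2.imread('pics/top0.png');cv2.imwrite('pics/t0c.png',cv2.resize(t[140:290,100:430],(792,360),interpolation=cv2.INTER_CUBIC))
s=cv2.imread('pics/scene0.png');cv2.imwrite('pics/s0c.png',cv2.resize(s[120:290,140:450],(800,438),interpolation=cv2.INTER_CUBIC))
```

```text
(no output)
```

View pics/t0c.png

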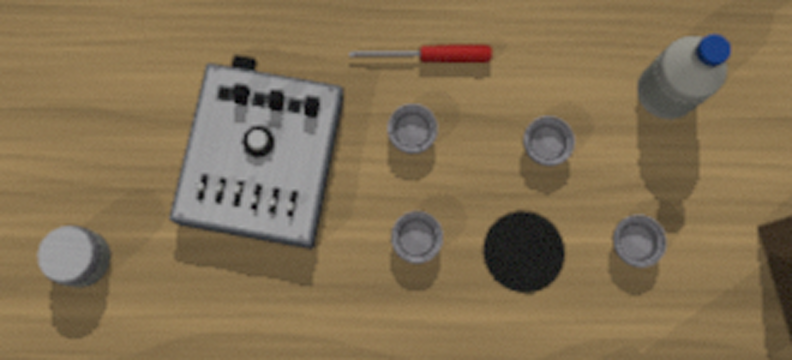

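View pics/s0c.png

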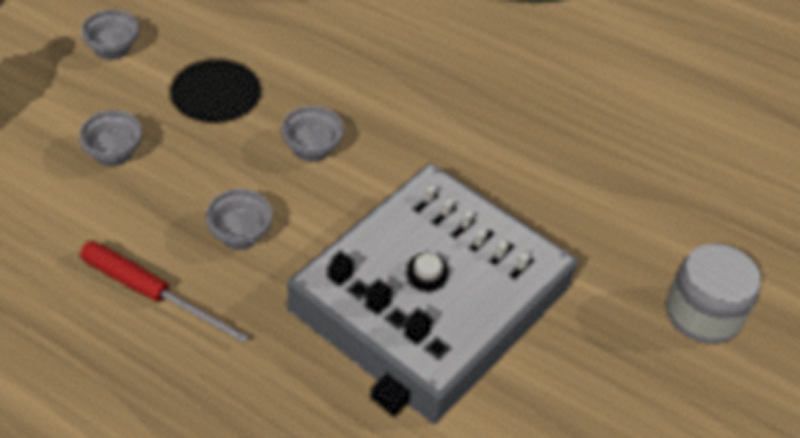

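The top view shows four caps at about (412,128), (548,140), (416,237) and (638,241), with the mat at (524,251). The controller is slightly yawed. Its sockets, left to right, are blank, plug, blank, plug, blank, plug, and the scene view confirms that order. So switches 2, 4 and 6 go on, and 1, 3 and 5 go off.

```bash
cat >> h.py <<'E'
def caps(cam='top',W=None,lo=.022,hi=.04):
    """cap axes from rim points: clusters of rim-height points, circle centre"""
    if W is None: W=cloud(cam,snap(cam)[1])
    m=((W[...,2]>lo)&(W[...,2]<hi)&(W[...,0]>.35)&(W[...,0]<.7)&(W[...,1]<.07)&(W[...,1]>-.46)).astype(np.uint8)
    n,L=cv2.connectedComponents(cv2.dilate(m,np.ones((3,3),np.uint8)))
    for i in range(1,n):
        q=W[(L==i)&(m>0)]
        if len(q)<25: continue
        (x,y),r=cv2.minEnclosingCircle(q[:,:2].astype(np.float32))
        A=np.c_[2*q[:,:2],np.ones(len(q))];f=np.linalg.lstsq(A,(q[:,:2]**2).sum(1),rcond=None)[0]
        print('cap',np.round([x,y,r],4),'fit',np.round(f[:2],4),'r',round(float((f[2]+f[0]**2+f[1]**2)**.5),4),'n',len(q),'zmax',round(float(q[:,2].max()),4))
E
python3 - <<'E'
from h import *
for c in('top','scene'):
    W=np.load(c+'0.npy');p=np.load(c+'p0.npy').astype(int)
    print(c);caps(W=W)
    x,y,z=W[...,0],W[...,1],W[...,2]
    print('bench z',np.nanmedian(z[(x>.35)&(x<.7)&(y<0)&(y>-.4)]))
    m=(abs(z)<.012)&(p.sum(-1)<110)&(abs(x-.457)<.08)&(abs(y+.177)<.08)
    q=W[m];print('mat',cv2.minEnclosingCircle(q[:,:2].astype(np.float32)),q[:,:2].mean(0))
    m=(z>.040)&(z<.1)&(abs(x-.568)<.18)&(abs(y-.18)<.16)
    m=(z>.043)&(z<.056)&(abs(x-.56)<.17)&(abs(y-.18)<.16)
    q=W[m][:,:2].astype(np.float32);r=cv2.minAreaRect(q);print('ctrl',r, 'z',np.median(z[m]),np.round(cv2.boxPoints(r),4).tolist())
    m=(z>.064)&(z<.076)&(abs(x-.588)<.025)&(abs(y-.18)<.025)&(p.min(-1)>120)
    q=W[m];print('reset',q.mean(0),q[:,2].max(),len(q))
E
```

```text
top
cap [ 0.6716 -0.3723  0.0401] fit [ 0.6815 -0.3815] r 0.0423 n 51 zmax 0.04
cap [ 0.6145 -0.0234  0.0341] fit [ 0.6142 -0.0235] r 0.0304 n 164 zmax 0.0392
cap [ 0.5996 -0.2085  0.0354] fit [ 0.5999 -0.2077] r 0.0305 n 161 zmax 0.0387
cap [ 0.4676 -0.0306  0.0342] fit [ 0.4678 -0.0301] r 0.0297 n 173 zmax 0.0372
cap [ 0.4669 -0.3214  0.0341] fit [ 0.4666 -0.3209] r 0.0303 n 178 zmax 0.0376
bench z 0.00035449939062750195
mat ((0.45286616683006287, -0.17624691128730774), 0.05236835032701492) [ 0.4524518  -0.17612516]
ctrl ((0.576040506362915, 0.1825825273990631), (0.19068630039691925, 0.22091370820999146), 80.5499038696289) z 0.05087743767750309 [[0.4514000117778778, 0.10670000314712524], [0.6693000197410583, 0.07039999961853027], [0.7006999850273132, 0.25850000977516174], [0.482699990272522, 0.2948000133037567]]
reset [0.58659983 0.17854229 0.07145905] 0.074655827782981 45
scene
cap [ 0.4692 -0.3228  0.0364] fit [ 0.4691 -0.3228] r 0.0312 n 183 zmax 0.0394
cap [ 0.6738 -0.3501  0.0271] fit [ 0.6806 -0.3727] r 0.0323 n 57 zmax 0.0396
cap [ 0.4694 -0.0319  0.0358] fit [ 0.4707 -0.0305] r 0.0312 n 219 zmax 0.0397
cap [ 0.6003 -0.2074  0.0364] fit [ 0.6027 -0.2083] r 0.0312 n 224 zmax 0.0383
cap [ 0.6173 -0.0253  0.0361] fit [ 0.6174 -0.0239] r 0.031 n 250 zmax 0.0388
bench z 0.0014667551300884298
mat ((0.45537999272346497, -0.1747657060623169), 0.052926983684301376) [ 0.45690406 -0.17354238]
ctrl ((0.5769441723823547, 0.18139278888702393), (0.19143493473529816, 0.2241034209728241), 80.5345458984375) z 0.05176818323532985 [[0.4507000148296356, 0.10540000349283218], [0.6717000007629395, 0.06859999895095825], [0.7031999826431274, 0.2574000060558319], [0.4821999967098236, 0.29420000314712524]]
reset [0.59121517 0.18036604 0.07208947] 0.07594148727875052 78
```

>>> servo_tool(series=[[0, 0, 0, 0, 0, 0.1207], [0, 0, 0, 0, 0, 0.1207], [0, 0, 0, 0, 0, 0.1207], [0, 0, 0, 0, 0, 0]], jaw=-1, newtons=40)

```text
t: 1.43
ee_pos: [0.23, -0.6079, 0.2044]
tool_rot: [3.141, -0.005, -0.0]
contact_force: [-0.5, -0.3, -0.9]
width: 0.0855
gripper_force: 0.0
```

>>> servo_tool(series=[[0.025, -0.03, 0.01, 0, 0, 0], [0.025, -0.03, 0.01, 0, 0, 0], [0.025, -0.03, 0.01, 0, 0, 0], [0.025, -0.03, 0.01, 0, 0, 0], [0.025, -0.03, 0.01, 0, 0, 0], [0.025, -0.03, 0.01, 0, 0, 0], [0.025, -0.03, 0.01, 0, 0, 0], [0.025, -0.03, 0.01, 0, 0, 0]])

```text
t: 2.1
ee_pos: [0.4311, -0.3665, 0.1243]
tool_rot: [3.141, 0.005, 0.001]
contact_force: [-0.2, -0.5, -0.4]
width: 0.0856
gripper_force: 0.0
```

>>> servo_tool(series=[[0.0185, -0.023, 0.01, 0, 0, 0], [0.019, -0.0235, 0.01, 0, 0, 0], [0, 0, 0.03, 0, 0, 0], [0, 0, 0, 0, 0, 0]])

```text
t: 2.43
ee_pos: [0.4663, -0.3172, 0.0699]
tool_rot: [-3.137, -0.013, 0.009]
contact_force: [-1.2, 1.1, -1.8]
width: 0.0855
gripper_force: 0.0
```

```bash
python3 -c "
from h import *
caps('scene');st()"
```

```text
cap [ 0.4683 -0.3221  0.0364] fit [ 0.4695 -0.3221] r 0.0313 n 184 zmax 0.0389
cap [ 0.6741 -0.3498  0.0266] fit [ 0.6814 -0.3741] r 0.034 n 60 zmax 0.0397
cap [ 0.4692 -0.0307  0.036 ] fit [ 0.4706 -0.0305] r 0.0313 n 216 zmax 0.0386
cap [ 0.6027 -0.2106  0.0363] fit [ 0.6025 -0.2084] r 0.0312 n 219 zmax 0.0379
cap [ 0.6172 -0.0254  0.0357] fit [ 0.6177 -0.0238] r 0.031 n 250 zmax 0.0389
{'t': 2.4833, 'ee_pos': [0.4658, -0.3197, 0.0719], 'tool_rot': [-3.1386, -0.0068, 0.0079], 'contact_force': [-0.5237, -0.4599, 0.0738], 'width': 0.0854, 'gripper_force': 0.0, 'joint_pos': [0.7739, 0.2615, -0.2508, 1.8092, 0.0726, 1.0857, -1.0694]}
```

>>> servo_tool(series=[[0, 0, 0.02, 0, 0, 0], [0, 0, 0.02, 0, 0, 0], [0, 0, 0.021, 0, 0, 0], [0, 0, 0, 0, 0, 0], [0, 0, 0, 0, 0, 0]])

```text
t: 2.9
ee_pos: [0.4666, -0.3227, 0.0138]
tool_rot: [-3.142, 0.002, 0.002]
contact_force: [0.2, -0.0, 0.7]
width: 0.0855
gripper_force: 0.0
```

>>> servo_tool(series=[[0, 0, 0, 0, 0, 0], [0, 0, 0, 0, 0, 0], [0, 0, 0, 0, 0, 0], [0, 0, 0, 0, 0, 0], [0, 0, 0, 0, 0, 0], [0, 0, 0, 0, 0, 0]], jaw=1, newtons=40)

```text
t: 3.4
ee_pos: [0.4678, -0.3216, 0.0137]
tool_rot: [3.141, -0.0, 0.001]
contact_force: [-0.2, 0.6, -0.7]
width: 0.012
gripper_force: 0.0
```

>>> servo_tool(series=[[0, 0, -0.025, 0, 0, 0], [0, 0, -0.03, 0, 0, 0], [0, 0, 0, 0, 0, 0], [0, 0, 0, 0, 0, 0]])

```text
t: 3.73
ee_pos: [0.4692, -0.3225, 0.0705]
tool_rot: [3.139, -0.0, 0.006]
contact_force: [-0.5, 0.7, -0.6]
width: -0.0005
gripper_force: 0.0
```

```bash
python3 -c "
from h import *
p,d=snap('scene');cv2.imwrite('pics/g1.png',cv2.resize(p[60:260,100:360,::-1],(780,600)));st()"
```

```text
{'t': 3.7833, 'ee_pos': [0.468, -0.3218, 0.0689], 'tool_rot': [3.1406, -0.0003, 0.0016], 'contact_force': [-0.5997, 0.0251, -0.2082], 'width': -0.0, 'gripper_force': 0.0, 'joint_pos': [0.7746, 0.2649, -0.2506, 1.8115, 0.0743, 1.0729, -1.074]}
```

View pics/g1.png

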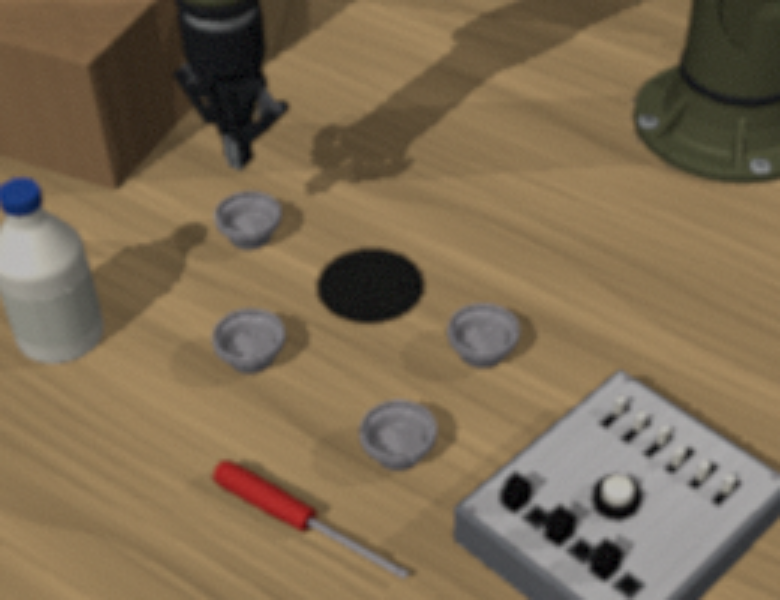

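The picture shows the shut gripper above the cap at (248,220). The cap hasn't moved, so the pads closed above its rim. I'll grip lower.

>>> servo_tool(series=[[0, 0, 0, 0, 0, 0], [0, 0, 0, 0, 0, 0], [0, 0, 0, 0, 0, 0], [0, 0, 0, 0, 0, 0], [0, 0, 0, 0, 0, 0], [0, 0, 0, 0, 0, 0]], jaw=-1)

```text
t: 4.28
ee_pos: [0.4675, -0.3214, 0.068]
tool_rot: [-3.141, 0.0, 0.001]
contact_force: [0.2, 0.7, -0.4]
width: 0.0722
gripper_force: 0.0
```

>>> servo_tool(series=[[0, 0, 0.02, 0, 0, 0], [0, 0, 0.02, 0, 0, 0], [0, 0, 0.02, 0, 0, 0], [0, 0, 0.003, 0, 0, 0], [0, 0, 0, 0, 0, 0]])

```text
t: 4.7
ee_pos: [0.4665, -0.3207, 0.004]
tool_rot: [-3.14, 0.0, 0.004]
contact_force: [0.8, -0.5, -0.4]
width: 0.0854
gripper_force: 0.0
```

>>> servo_tool(series=[[0, 0, 0, 0, 0, 0], [0, 0, 0, 0, 0, 0], [0, 0, 0, 0, 0, 0], [0, 0, 0, 0, 0, 0]], jaw=1, newtons=40)

```text
t: 5.03
ee_pos: [0.4684, -0.322, 0.0065]
tool_rot: [3.14, -0.0, 0.002]
contact_force: [0.5, 0.1, 0.1]
width: 0.0387
gripper_force: 0.0
```

```bash
python3 -c "
from h import *
p,d=snap('scene');cv2.imwrite('pics/g2.png',cv2.resize(p[60:210,120:320,::-1],(800,600)));st();caps('scene')"
```

```text
{'t': 5.0833, 'ee_pos': [0.4682, -0.3219, 0.0062], 'tool_rot': [3.1405, -0.0006, 0.002], 'contact_force': [-0.6784, -0.1689, -0.6272], 'width': 0.0307, 'gripper_force': 0.0, 'joint_pos': [0.7659, 0.3398, -0.2436, 1.8588, 0.0991, 0.953, -1.0929]}
cap [ 0.4694 -0.3226  0.0347] fit [ 0.4701 -0.3216] r 0.0303 n 121 zmax 0.0386
cap [ 0.6739 -0.35    0.026 ] fit [ 0.6803 -0.3711] r 0.0305 n 54 zmax 0.04
cap [ 0.469  -0.0315  0.0368] fit [ 0.4707 -0.0306] r 0.0313 n 223 zmax 0.0387
cap [ 0.6024 -0.2101  0.0371] fit [ 0.6028 -0.2085] r 0.0313 n 221 zmax 0.0373
cap [ 0.6166 -0.0237  0.0354] fit [ 0.6175 -0.0239] r 0.0311 n 247 zmax 0.0386
```

View pics/g2.png

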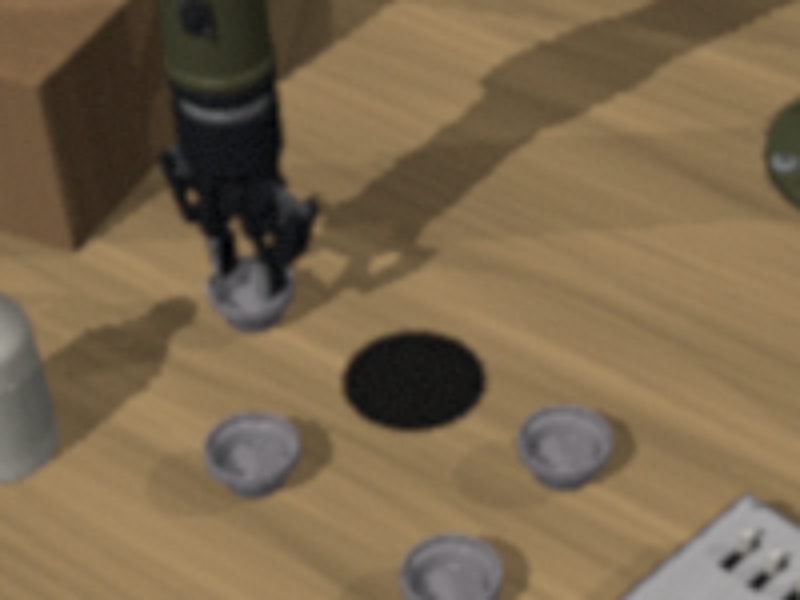

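The tips appear inside the cap mouth at about (255,280), which doesn't fit the reported width. I'll project the TCP into this picture to check where the fingers really are.

```bash
python3 -c "
from h import *
c=camera_params('scene');E=np.array(c['extrinsics'])
for P in ([.468,-.3218,.0689],[.468,-.322,.006],[.468,-.322,.034]):
    q=E[:3,:3]@np.array(P)+E[:3,3];print(P,q[0]/q[2]*c['fx']+c['cx'],q[1]/q[2]*c['fy']+c['cy'])
p,d=snap('scene');W=cloud('scene',d)
m=(abs(W[...,0]-.468)<.04)&(abs(W[...,1]+.322)<.04)&(W[...,2]<.09)&(p.sum(-1)<150)
print(np.round(W[m][np.argsort(W[m][:,2])][:40:3],3), m.sum())
"
```

```text
[0.468, -0.3218, 0.0689] 180.8260227241888 121.6270671043623
[0.468, -0.322, 0.006] 182.9515304536942 137.2726446836428
[0.468, -0.322, 0.034] 182.00119258942206 130.42982615305166
[[ 0.473 -0.334  0.033]
 [ 0.459 -0.333  0.036]
 [ 0.46  -0.332  0.042]
 [ 0.478 -0.332  0.042]
 [ 0.465 -0.3    0.044]
 [ 0.465 -0.331  0.045]
 [ 0.478 -0.331  0.046]
 [ 0.469 -0.331  0.048]
 [ 0.476 -0.333  0.048]
 [ 0.462 -0.333  0.05 ]
 [ 0.467 -0.297  0.051]
 [ 0.47  -0.33   0.053]
 [ 0.477 -0.296  0.055]
 [ 0.47  -0.333  0.055]] 143
```

The depth data puts the fingertips about 20–30 mm above the reported TCP. I'll lift, open and go lower, watching the force.

>>> servo_tool(series=[[0, 0, -0.03, 0, 0, 0], [0, 0, -0.03, 0, 0, 0], [0, 0, 0, 0, 0, 0], [0, 0, 0, 0, 0, 0]])

```text
t: 5.52
ee_pos: [0.4692, -0.3226, 0.0677]
tool_rot: [3.139, -0.0, 0.006]
contact_force: [-0.1, 0.2, -0.4]
width: 0.0002
gripper_force: 0.0
```

```bash
python3 -c "
from h import *
st()
p,d=snap('scene');W=cloud('scene',d)
m=(abs(W[...,0]-.468)<.03)&(abs(W[...,1]+.322)<.03)&(W[...,2]<.15)&(W[...,2]>.045)
print(np.round(np.sort(W[m][:,2])[:60:5],3), m.sum())
"
```

```text
{'t': 5.5167, 'ee_pos': [0.4692, -0.3226, 0.0677], 'tool_rot': [3.1386, -0.0005, 0.006], 'contact_force': [-0.0652, 0.1541, -0.3988], 'width': 0.0002, 'gripper_force': 0.0, 'joint_pos': [0.775, 0.2666, -0.2513, 1.8122, 0.0755, 1.0671, -1.075]}
[0.096 0.1   0.103 0.107 0.109 0.109 0.111 0.114 0.116 0.118 0.12  0.122] 141
```

>>> servo_tool(series=[[0, 0, 0, 0, 0, 0], [0, 0, 0, 0, 0, 0], [0, 0, 0, 0, 0, 0], [0, 0, 0, 0, 0, 0], [0, 0, 0, 0, 0, 0], [0, 0, 0, 0, 0, 0], [0, 0, 0, 0, 0, 0], [0, 0, 0, 0, 0, 0]], jaw=-1)

```text
t: 6.23
ee_pos: [0.4676, -0.3215, 0.0653]
tool_rot: [3.142, -0.0, -0.0]
contact_force: [-0.5, -0.1, -0.8]
width: 0.0857
gripper_force: 0.0
```

```bash
python3 -c "
from h import *
st()
p,d=snap('scene');W=cloud('scene',d)
m=(abs(W[...,0]-.468)<.03)&(abs(W[...,1]+.322)<.07)&(W[...,2]<.15)&(W[...,2]>.045)
print(np.round(np.sort(W[m][:,2])[:60:5],3), m.sum())
"
```

```text
{'t': 6.2333, 'ee_pos': [0.4676, -0.3215, 0.0653], 'tool_rot': [3.1415, -0.0005, -0.0001], 'contact_force': [-0.5216, -0.0845, -0.7644], 'width': 0.0857, 'gripper_force': 0.0, 'joint_pos': [0.7749, 0.2691, -0.251, 1.8144, 0.0755, 1.0673, -1.075]}
[0.107 0.11  0.111 0.113 0.116 0.116 0.118 0.119 0.12  0.122 0.122 0.123] 157
```

>>> servo_tool(series=[[0, 0, 0.025, 0, 0, 0], [0, 0, 0.025, 0, 0, 0], [0, 0, 0.02, 0, 0, 0], [0, 0, 0.01, 0, 0, 0], [0, 0, 0.004, 0, 0, 0], [0, 0, 0, 0, 0, 0]])

```text
t: 6.78
ee_pos: [0.4673, -0.3213, -0.0193]
tool_rot: [-3.141, 0.0, 0.002]
contact_force: [0.2, 0.9, 0.0]
width: 0.0854
gripper_force: 0.0
```

```bash
python3 -c "
from h import *
st();caps('scene')
p,d=snap('scene');W=cloud('scene',d);cv2.imwrite('pics/g3.png',cv2.resize(p[60:160,130:263,::-1],(798,600)))
"
```

```text
{'t': 6.7833, 'ee_pos': [0.4673, -0.3213, -0.0193], 'tool_rot': [-3.1409, 0.0004, 0.0016], 'contact_force': [0.1946, 0.8598, 0.0459], 'width': 0.0854, 'gripper_force': 0.0, 'joint_pos': [0.7619, 0.3744, -0.24, 1.8734, 0.1104, 0.9078, -1.1013]}
cap [ 0.4707 -0.3202  0.0575] fit [ 0.4679 -0.318 ] r 0.037 n 193 zmax 0.0398
cap [ 0.6733 -0.3502  0.0268] fit [ 0.6799 -0.3709] r 0.0307 n 58 zmax 0.0399
cap [ 0.4718 -0.0325  0.0367] fit [ 0.4708 -0.0304] r 0.0312 n 216 zmax 0.0384
cap [ 0.6019 -0.2091  0.0359] fit [ 0.6027 -0.2086] r 0.0312 n 220 zmax 0.0396
cap [ 0.6162 -0.0242  0.0354] fit [ 0.6175 -0.0239] r 0.0309 n 251 zmax 0.0385
```

View pics/g3.png

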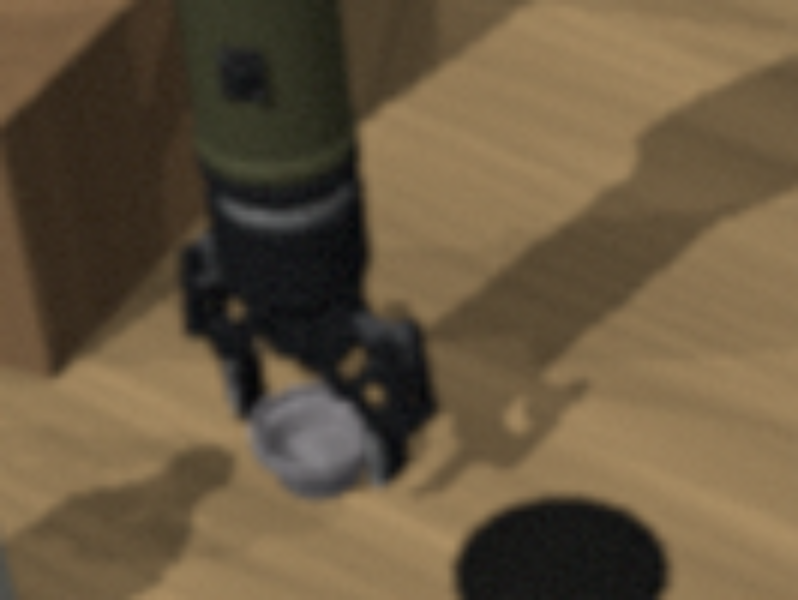

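The open fingers now straddle the cap, with tips at about (245,410) and (390,475). I'll close.

>>> servo_tool(series=[[0, 0, 0, 0, 0, 0], [0, 0, 0, 0, 0, 0], [0, 0, 0, 0, 0, 0], [0, 0, 0, 0, 0, 0], [0, 0, 0, 0, 0, 0]], jaw=1, newtons=40)

```text
t: 7.3
ee_pos: [0.4688, -0.3225, -0.0165]
tool_rot: [3.139, -0.001, 0.004]
contact_force: [-0.9, 0.3, 5.9]
width: 0.0675
gripper_force: 44.2
```

```bash
python3 -c "
from h import *
st();caps('top')
"
```

```text
{'t': 7.3, 'ee_pos': [0.4688, -0.3225, -0.0165], 'tool_rot': [3.1395, -0.0006, 0.0036], 'contact_force': [-0.8877, 0.345, 5.9045], 'width': 0.0675, 'gripper_force': 44.17, 'joint_pos': [0.7621, 0.371, -0.2403, 1.8714, 0.1104, 0.9089, -1.1013]}
cap [ 0.6712 -0.3719  0.04  ] fit [ 0.681 -0.381] r 0.0419 n 50 zmax 0.04
cap [ 0.6148 -0.0235  0.0344] fit [ 0.6145 -0.0234] r 0.0304 n 161 zmax 0.0374
cap [ 0.6005 -0.208   0.0341] fit [ 0.5998 -0.2075] r 0.0303 n 163 zmax 0.0386
cap [ 0.4679 -0.0303  0.034 ] fit [ 0.4678 -0.0299] r 0.0298 n 172 zmax 0.0385
cap [ 0.453  -0.3107  0.033 ] fit [ 0.4654 -0.3161] r 0.0294 n 57 zmax 0.0377
```

>>> servo_tool(series=[[0, 0, -0.02, 0, 0, 0], [0, 0, -0.03, 0, 0, 0], [0, -0.03, -0.03, 0, 0, 0], [-0.0145, -0.036, 0, 0, 0, 0], [0, -0.04, 0, 0, 0, 0], [0, -0.04, 0, 0, 0, 0], [0, 0, 0.02, 0, 0, 0], [0, 0, 0, 0, 0, 0]])

```text
t: 8.02
ee_pos: [0.452, -0.1729, 0.0396]
tool_rot: [-3.141, -0.008, 0.003]
contact_force: [-0.9, -0.9, -1.5]
width: 0.0674
gripper_force: 45.6
```

```bash
python3 -c "
from h import *
st();caps('scene',hi=.1)
"
```

```text
{'t': 8.0167, 'ee_pos': [0.452, -0.1729, 0.0396], 'tool_rot': [-3.141, -0.0078, 0.0033], 'contact_force': [-0.9148, -0.9194, -1.5219], 'width': 0.0674, 'gripper_force': 45.5949, 'joint_pos': [0.6428, 0.1432, -0.3518, 2.027, 0.0592, 0.9831, -1.3045]}
cap [ 0.4528 -0.1716  0.0483] fit [ 0.4548 -0.1693] r 0.0299 n 382 zmax 0.1
cap [ 0.674  -0.3493  0.0261] fit [ 0.6803 -0.372 ] r 0.0314 n 271 zmax 0.0999
cap [ 0.4685 -0.032   0.0364] fit [ 0.4705 -0.0303] r 0.0313 n 214 zmax 0.0393
cap [ 0.6015 -0.2085  0.0358] fit [ 0.6027 -0.2082] r 0.0311 n 225 zmax 0.0379
cap [ 0.6173 -0.0252  0.0356] fit [ 0.6174 -0.0239] r 0.0312 n 246 zmax 0.0427
```

>>> servo_tool(series=[[0, 0, 0.025, 0, 0, 0], [0, 0, 0.02, 0, 0, 0], [0, 0, 0.01, 0, 0, 0], [0, 0, 0.004, 0, 0, 0], [0, 0, 0, 0, 0, 0], [0, 0, 0, 0, 0, 0]])

```text
t: 8.57
ee_pos: [0.4522, -0.1773, -0.0165]
tool_rot: [3.141, -0.004, -0.004]
contact_force: [-5.9, 1.8, 10.8]
width: 0.0673
gripper_force: 46.6
```

>>> servo_tool(series=[[0, 0, 0, 0, 0, 0], [0, 0, 0, 0, 0, 0], [0, 0, 0, 0, 0, 0]], jaw=-1)

```text
t: 8.82
ee_pos: [0.4539, -0.177, -0.0176]
tool_rot: [3.141, -0.002, 0.002]
contact_force: [0.3, -0.5, 0.5]
width: 0.0856
gripper_force: 0.0
```

>>> servo_tool(series=[[0, 0, -0.03, 0, 0, 0], [0, 0, -0.03, 0, 0, 0], [0, -0.04, -0.02, 0, 0, 0], [0.014, -0.035, 0, 0, 0, 0], [0, -0.035, 0, 0, 0, 0], [0, -0.035, 0, 0, 0, 0], [0, 0, 0, 0, 0, 0]])

```text
t: 9.4
ee_pos: [0.4678, -0.0262, 0.0611]
tool_rot: [-3.139, -0.014, -0.002]
contact_force: [-0.4, -1.0, 0.6]
width: 0.0855
gripper_force: 0.0
```

```bash
python3 -c "
from h import *
st();caps('scene')
"
```

```text
{'t': 9.4, 'ee_pos': [0.4678, -0.0262, 0.0611], 'tool_rot': [-3.1387, -0.0141, -0.0022], 'contact_force': [-0.363, -0.9544, 0.5894], 'width': 0.0855, 'gripper_force': 0.0, 'joint_pos': [0.4766, 0.0876, -0.4902, 2.0413, 0.045, 1.022, -1.5972]}
cap [ 0.4538 -0.1762  0.0373] fit [ 0.4537 -0.175 ] r 0.0312 n 195 zmax 0.0385
cap [ 0.6732 -0.351   0.0266] fit [ 0.6813 -0.376 ] r 0.0351 n 54 zmax 0.0399
cap [ 0.4695 -0.0312  0.0349] fit [ 0.4708 -0.0306] r 0.0309 n 224 zmax 0.0379
cap [ 0.6018 -0.2079  0.0364] fit [ 0.6026 -0.2084] r 0.0312 n 222 zmax 0.0382
cap [ 0.6157 -0.0248  0.0365] fit [ 0.6172 -0.0239] r 0.0312 n 245 zmax 0.0392
```

>>> servo_tool(series=[[0, 0, 0.025, 0, 0, 0], [0, 0, 0.025, 0, 0, 0], [0, 0, 0.02, 0, 0, 0], [0, 0, 0.011, 0, 0, 0], [0, 0, 0, 0, 0, 0]])

```text
t: 9.87
ee_pos: [0.4651, -0.0347, -0.0229]
tool_rot: [-3.141, 0.003, 0.008]
contact_force: [-0.8, -0.2, -0.4]
width: 0.0854
gripper_force: 0.0
```

>>> servo_tool(series=[[0, 0, 0, 0, 0, 0], [0, 0, 0, 0, 0, 0], [0, 0, 0, 0, 0, 0], [0, 0, 0, 0, 0, 0], [0, 0, 0, 0, 0, 0]], jaw=1)

```text
t: 10.28
ee_pos: [0.4687, -0.0343, -0.0193]
tool_rot: [3.141, -0.001, 0.005]
contact_force: [0.2, -0.4, 4.9]
width: 0.0679
gripper_force: 45.3
```

>>> servo_tool(series=[[0, 0, -0.02, 0, 0, 0], [0, 0, -0.03, 0, 0, 0], [0, 0, -0.03, 0, 0, 0], [-0.0165, 0.036, 0, 0, 0, 0], [0, 0.036, 0, 0, 0, 0], [0, 0.036, 0, 0, 0, 0], [0, 0.0365, 0, 0, 0, 0], [0, 0, 0, 0, 0, 0]])

```text
t: 10.95
ee_pos: [0.4496, -0.1869, 0.0599]
tool_rot: [3.137, -0.016, 0.002]
contact_force: [-0.4, 0.2, -0.7]
width: 0.0672
gripper_force: 45.7
```

```bash
python3 -c "
from h import *
st();caps('scene');caps('scene',lo=.07,hi=.105)
"
```

```text
{'t': 10.95, 'ee_pos': [0.4496, -0.1869, 0.0599], 'tool_rot': [3.1371, -0.0158, 0.0016], 'contact_force': [-0.3953, 0.2375, -0.6606], 'width': 0.0672, 'gripper_force': 45.715, 'joint_pos': [0.6604, 0.1176, -0.3405, 2.0072, 0.0505, 1.0217, -1.2851]}
cap [ 0.4528 -0.1757  0.0362] fit [ 0.454 -0.175] r 0.0314 n 195 zmax 0.0395
cap [ 0.6732 -0.3503  0.0272] fit [ 0.6804 -0.3741] r 0.0333 n 53 zmax 0.0387
cap [ 0.603  -0.2093  0.0362] fit [ 0.6029 -0.2082] r 0.0311 n 224 zmax 0.0384
cap [ 0.6168 -0.0254  0.0358] fit [ 0.6175 -0.0241] r 0.0311 n 250 zmax 0.0396
cap [ 0.4481 -0.1744  0.0389] fit [ 0.4504 -0.1772] r 0.0245 n 212 zmax 0.105
cap [ 0.6744 -0.351   0.0263] fit [ 0.6805 -0.373 ] r 0.0322 n 127 zmax 0.1046
```

>>> servo_tool(series=[[0, 0, 0.02, 0, 0, 0], [0, 0, 0, 0, 0, 0], [0, 0, 0, 0, 0, 0], [0, 0, 0, 0, 0, 0], [0, 0, 0, 0, 0, 0]])

```text
t: 11.47
ee_pos: [0.4513, -0.1777, 0.0402]
tool_rot: [3.141, 0.002, 0.001]
contact_force: [-0.3, 0.0, -0.8]
width: 0.0671
gripper_force: 45.7
```

```bash
python3 -c "
from h import *
st();caps('scene',lo=.065,hi=.08)
p,d=snap('scene');cv2.imwrite('pics/g4.png',cv2.resize(p[90:190,150:283,::-1],(798,600)))
"
```

```text
{'t': 11.4667, 'ee_pos': [0.4513, -0.1777, 0.0402], 'tool_rot': [3.1412, 0.0015, 0.0015], 'contact_force': [-0.2781, 0.0464, -0.8341], 'width': 0.0671, 'gripper_force': 45.7006, 'joint_pos': [0.6506, 0.142, -0.3494, 2.027, 0.0585, 0.9809, -1.2979]}
cap [ 0.4485 -0.1686  0.0334] fit [ 0.453  -0.1741] r 0.0213 n 145 zmax 0.0798
cap [ 0.6759 -0.3485  0.0234] fit [ 0.68   -0.3719] r 0.0312 n 51 zmax 0.0799
```

View pics/g4.png

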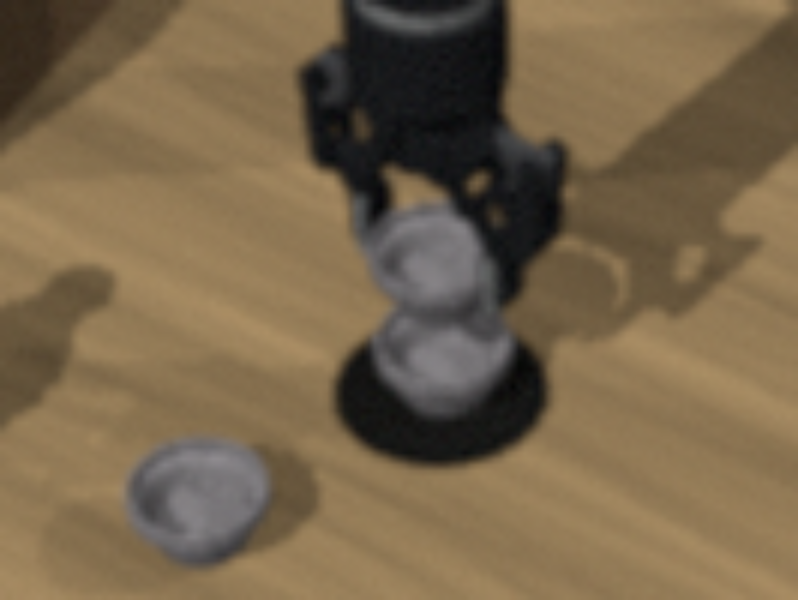

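The held cap is at (430,260), right above the base cap at (440,350) on the mat. I'll lower it to a few mm above home and release.

>>> servo_tool(series=[[0.002, -0.001, 0.015, 0, 0, 0], [0, 0, 0.015, 0, 0, 0], [0, 0, 0.01, 0, 0, 0], [0, 0, 0.001, 0, 0, 0], [0, 0, 0, 0, 0, 0], [0, 0, 0, 0, 0, 0]])

```text
t: 12.07
ee_pos: [0.4532, -0.1783, -0.0009]
tool_rot: [3.14, -0.001, 0.001]
contact_force: [-1.2, -2.3, 3.7]
width: 0.0672
gripper_force: 47.7
```

>>> servo_tool(series=[[0, 0, 0, 0, 0, 0], [0, 0, 0, 0, 0, 0], [0, 0, 0, 0, 0, 0], [0, 0, 0, 0, 0, 0]], jaw=-1)

```text
t: 12.4
ee_pos: [0.4525, -0.1768, -0.0017]
tool_rot: [-3.141, -0.0, 0.0]
contact_force: [0.6, -0.8, -0.1]
width: 0.0856
gripper_force: 0.0
```

>>> servo_tool(series=[[0, 0, -0.03, 0, 0, 0], [0, 0, -0.03, 0, 0, 0], [0.03, 0, -0.01, 0, 0, 0], [0.035, 0.01, 0, 0, 0, 0], [0.035, 0.01, 0, 0, 0, 0], [0.035, 0.01, 0, 0, 0, 0], [0.012, 0, 0, 0, 0, 0], [0, 0, 0, 0, 0, 0]])

```text
t: 13.07
ee_pos: [0.6024, -0.2067, 0.0677]
tool_rot: [-3.14, -0.001, -0.002]
contact_force: [-1.0, 0.6, 0.3]
width: 0.0855
gripper_force: 0.0
```

```bash
python3 -c "
from h import *
st();caps('scene',hi=.052);caps('top',hi=.055)
"
```

```text
{'t': 13.0667, 'ee_pos': [0.6024, -0.2067, 0.0677], 'tool_rot': [-3.1401, -0.0011, -0.0022], 'contact_force': [-0.9501, 0.5602, 0.3156], 'width': 0.0855, 'gripper_force': 0.0, 'joint_pos': [0.5643, 0.4113, -0.344, 1.6336, 0.1482, 1.1217, -1.3877]}
cap [ 0.453  -0.1762  0.0363] fit [ 0.4552 -0.1743] r 0.0284 n 383 zmax 0.0508
cap [ 0.6732 -0.3505  0.0273] fit [ 0.6807 -0.3752] r 0.0344 n 98 zmax 0.0519
cap [ 0.6015 -0.2092  0.0359] fit [ 0.6026 -0.2084] r 0.0311 n 219 zmax 0.0385
cap [ 0.6171 -0.0247  0.0358] fit [ 0.6174 -0.0241] r 0.031 n 253 zmax 0.0394
cap [ 0.6143 -0.0237  0.0344] fit [ 0.6142 -0.0235] r 0.0304 n 161 zmax 0.0376
cap [ 0.5986 -0.2075  0.0337] fit [ 0.5984 -0.2074] r 0.0295 n 117 zmax 0.0374
cap [ 0.452  -0.1746  0.0346] fit [ 0.4514 -0.1737] r 0.0257 n 363 zmax 0.049
```

>>> servo_tool(series=[[0, 0, 0.03, 0, 0, 0], [0, 0, 0.03, 0, 0, 0], [0, 0, 0.02, 0, 0, 0], [0, 0, 0.008, 0, 0, 0], [0, 0, 0, 0, 0, 0]])

```text
t: 13.58
ee_pos: [0.5966, -0.2067, -0.0217]
tool_rot: [-3.14, 0.001, 0.008]
contact_force: [-0.2, -0.0, 0.6]
width: 0.0857
gripper_force: 0.0
```

>>> servo_tool(series=[[0, 0, 0, 0, 0, 0], [0, 0, 0, 0, 0, 0], [0, 0, 0, 0, 0, 0], [0, 0, 0, 0, 0, 0], [0, 0, 0, 0, 0, 0]], jaw=1)

```text
t: 14.0
ee_pos: [0.6012, -0.2078, -0.0173]
tool_rot: [3.14, -0.0, 0.005]
contact_force: [-1.6, 0.5, 6.8]
width: 0.0676
gripper_force: 45.4
```

>>> servo_tool(series=[[0, 0, -0.02, 0, 0, 0], [0, 0, -0.03, 0, 0, 0], [0, 0, -0.03, 0, 0, 0], [-0.037, -0.008, 0, 0, 0, 0], [-0.037, -0.008, 0, 0, 0, 0], [-0.037, -0.008, 0, 0, 0, 0], [-0.037, -0.008, 0, 0, 0, 0], [0, 0, 0, 0, 0, 0]])

```text
t: 14.67
ee_pos: [0.442, -0.1735, 0.0581]
tool_rot: [-3.141, 0.002, 0.017]
contact_force: [-0.8, -0.1, -1.4]
width: 0.0674
gripper_force: 45.5
```

>>> servo_tool(series=[[0, 0, 0, 0, 0, 0], [0, 0, 0, 0, 0, 0], [0, 0, 0, 0, 0, 0]])

```text
t: 14.92
ee_pos: [0.4535, -0.1756, 0.0612]
tool_rot: [3.141, 0.0, 0.004]
contact_force: [0.7, 0.2, -1.2]
width: 0.0673
gripper_force: 45.6
```

```bash
python3 -c "
from h import *
st();caps('scene',hi=.052);caps('scene',lo=.08,hi=.10)
"
```

```text
{'t': 14.9167, 'ee_pos': [0.4535, -0.1756, 0.0612], 'tool_rot': [3.141, 0.0001, 0.0037], 'contact_force': [0.7293, 0.2448, -1.1937], 'width': 0.0673, 'gripper_force': 45.5542, 'joint_pos': [0.6643, 0.1165, -0.3667, 2.0064, 0.0487, 1.0245, -1.296]}
cap [ 0.4548 -0.1747  0.0353] fit [ 0.4568 -0.1729] r 0.0278 n 342 zmax 0.0513
cap [ 0.6723 -0.3514  0.0272] fit [ 0.6802 -0.373 ] r 0.0323 n 93 zmax 0.0515
cap [ 0.6157 -0.0243  0.0353] fit [ 0.6175 -0.024 ] r 0.031 n 252 zmax 0.0381
cap [ 0.4533 -0.1653  0.0341] fit [ 0.4552 -0.1706] r 0.0217 n 165 zmax 0.0999
cap [ 0.6738 -0.3498  0.0255] fit [ 0.6807 -0.3743] r 0.0333 n 74 zmax 0.0999
```

>>> servo_tool(series=[[0, 0, 0.02, 0, 0, 0], [0, 0, 0.015, 0, 0, 0], [0, 0, 0.01, 0, 0, 0], [0, 0, 0.004, 0, 0, 0], [0, 0, 0, 0, 0, 0], [0, 0, 0, 0, 0, 0]])

```text
t: 15.52
ee_pos: [0.4523, -0.1759, 0.0117]
tool_rot: [3.141, -0.001, 0.0]
contact_force: [-1.4, -1.7, 1.6]
width: 0.0674
gripper_force: 46.8
```

>>> servo_tool(series=[[0, 0, 0, 0, 0, 0], [0, 0, 0, 0, 0, 0], [0, 0, 0, 0, 0, 0], [0, 0, 0, 0, 0, 0]], jaw=-1)

```text
t: 15.85
ee_pos: [0.4519, -0.1751, 0.0115]
tool_rot: [-3.142, -0.0, -0.0]
contact_force: [0.0, 0.2, -0.2]
width: 0.0852
gripper_force: 0.0
```

>>> servo_tool(series=[[0, 0, -0.03, 0, 0, 0], [0, 0, -0.03, 0, 0, 0], [0.025, -0.02, -0.005, 0, 0, 0], [0.028, -0.027, 0, 0, 0, 0], [0.028, -0.027, 0, 0, 0, 0], [0.028, -0.027, 0, 0, 0, 0], [0.028, -0.027, 0, 0, 0, 0], [0.026, -0.024, 0, 0, 0, 0]])

```text
t: 16.52
ee_pos: [0.6161, -0.0211, 0.0765]
tool_rot: [-3.141, -0.001, -0.001]
contact_force: [1.2, 1.0, 0.2]
width: 0.0854
gripper_force: 0.0
```

>>> servo_tool(series=[[0, 0, 0, 0, 0, 0], [0, 0, 0, 0, 0, 0], [0, 0, 0, 0, 0, 0]])

```text
t: 16.77
ee_pos: [0.6141, -0.0237, 0.0759]
tool_rot: [3.141, -0.0, -0.002]
contact_force: [-0.5, -0.7, -0.2]
width: 0.085
gripper_force: 0.0
```

```bash
python3 -c "
from h import *
st();caps('scene',hi=.064);caps('top',hi=.068)
"
```

```text
{'t': 16.7667, 'ee_pos': [0.6141, -0.0237, 0.0759], 'tool_rot': [3.1411, -0.0001, -0.0022], 'contact_force': [-0.5401, -0.7076, -0.2272], 'width': 0.085, 'gripper_force': 0.0, 'joint_pos': [0.376, 0.378, -0.466, 1.6791, 0.1849, 1.1297, -1.712]}
cap [ 0.6733 -0.3504  0.0281] fit [ 0.6809 -0.3727] r 0.0324 n 134 zmax 0.0635
cap [ 0.6154 -0.024   0.0363] fit [ 0.6175 -0.0241] r 0.0311 n 249 zmax 0.0389
cap [ 0.6715 -0.3728  0.0405] fit [ 0.6809 -0.3813] r 0.0418 n 153 zmax 0.0674
cap [ 0.6104 -0.0099  0.0295] fit [ 0.6132 -0.0203] r 0.0279 n 54 zmax 0.0366
```

```bash
python3 -c "
from h import *
p,d=snap('scene');cv2.imwrite('pics/g5.png',cv2.resize(p[60:260,100:360,::-1],(780,600)))
"
```

```text
(no output)
```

View pics/g5.png

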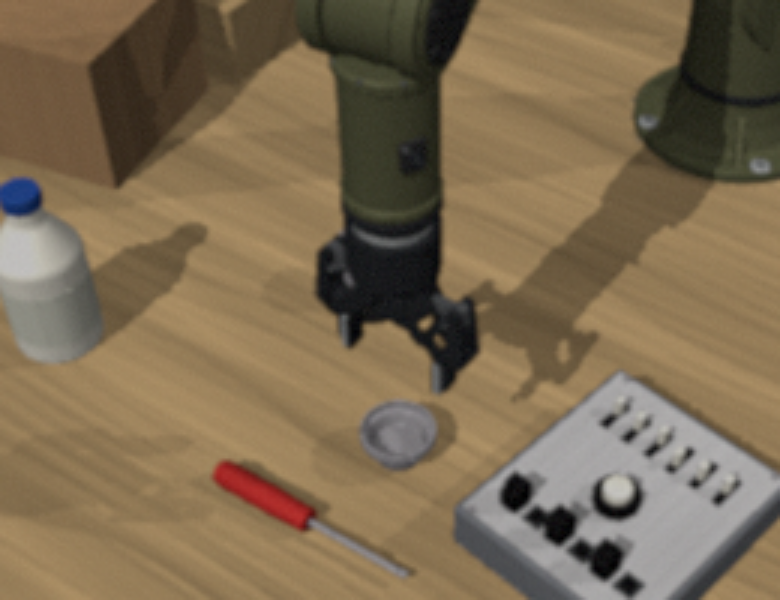

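The arm hides the stack, so that miss is harmless. The last cap is at (398,435), below the gripper. I'll grasp it.

>>> servo_tool(series=[[0.002, 0, 0.03, 0, 0, 0], [0, 0, 0.03, 0, 0, 0], [0, 0, 0.025, 0, 0, 0], [0, 0, 0.01, 0, 0, 0], [0, 0, 0, 0, 0, 0], [0, 0, 0, 0, 0, 0]])

```text
t: 17.42
ee_pos: [0.6168, -0.0241, -0.0181]
tool_rot: [3.141, -0.002, 0.0]
contact_force: [-0.3, 0.1, -0.1]
width: 0.0856
gripper_force: 0.0
```

>>> servo_tool(series=[[0, 0, 0, 0, 0, 0], [0, 0, 0, 0, 0, 0], [0, 0, 0, 0, 0, 0], [0, 0, 0, 0, 0, 0], [0, 0, 0, 0, 0, 0]], jaw=1)

```text
t: 17.83
ee_pos: [0.6187, -0.0239, -0.0156]
tool_rot: [3.14, -0.001, 0.006]
contact_force: [-1.3, -0.7, 6.4]
width: 0.0677
gripper_force: 44.4
```

>>> servo_tool(series=[[0, 0, -0.02, 0, 0, 0], [0, 0, -0.035, 0, 0, 0], [0, 0, -0.035, 0, 0, 0], [-0.027, 0.025, 0, 0, 0, 0], [-0.027, 0.026, 0, 0, 0, 0], [-0.027, 0.025, 0, 0, 0, 0], [-0.027, 0.026, 0, 0, 0, 0], [0, 0, 0, 0, 0, 0]])

```text
t: 18.5
ee_pos: [0.5033, -0.1327, 0.0719]
tool_rot: [3.136, -0.014, -0.006]
contact_force: [-0.3, -0.3, -1.7]
width: 0.0677
gripper_force: 45.8
```

>>> servo_tool(series=[[-0.027, 0.025, 0, 0, 0, 0], [-0.0275, 0.025, 0, 0, 0, 0], [0, 0, 0, 0, 0, 0], [0, 0, 0, 0, 0, 0], [0, 0, 0, 0, 0, 0], [0, 0, 0, 0, 0, 0]])

```text
t: 19.0
ee_pos: [0.4555, -0.1743, 0.0722]
tool_rot: [3.141, 0.002, 0.003]
contact_force: [0.2, 0.5, -1.8]
width: 0.0673
gripper_force: 45.8
```

```bash
python3 -c "
from h import *
st();caps('scene',hi=.064);caps('scene',lo=.10,hi=.13)
p,d=snap('scene');cv2.imwrite('pics/g6.png',cv2.resize(p[80:200,140:300,::-1],(800,600)))
"
```

```text
{'t': 19.0, 'ee_pos': [0.4555, -0.1743, 0.0722], 'tool_rot': [3.1413, 0.0024, 0.0028], 'contact_force': [0.204, 0.4719, -1.7738], 'width': 0.0673, 'gripper_force': 45.838, 'joint_pos': [0.6869, 0.1083, -0.3932, 1.9914, 0.0475, 1.0488, -1.2971]}
cap [ 0.4557 -0.1741  0.0352] fit [ 0.4574 -0.1723] r 0.0278 n 406 zmax 0.0612
cap [ 0.6736 -0.35    0.0274] fit [ 0.6807 -0.3739] r 0.0332 n 141 zmax 0.0637
cap [ 0.4589 -0.1731  0.0506] fit [ 0.457  -0.1705] r 0.0316 n 317 zmax 0.1294
cap [ 0.6744 -0.3624  0.0323] fit [ 0.6775 -0.3651] r 0.0224 n 186 zmax 0.1299
```

View pics/g6.png

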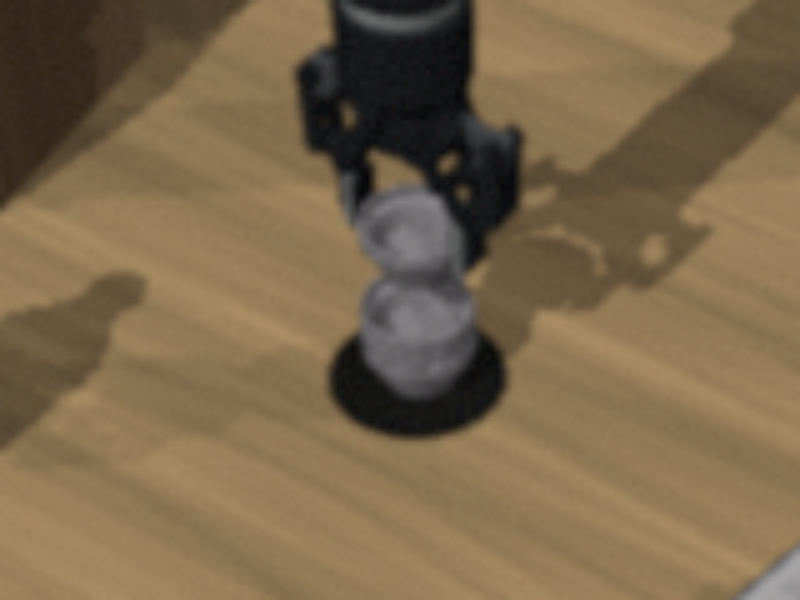

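The last cap, at (410,230), hangs over the three nested ones at (418,330). It's in line with them.

>>> servo_tool(series=[[-0.002, 0.001, 0.02, 0, 0, 0], [0, 0, 0.015, 0, 0, 0], [0, 0, 0.008, 0, 0, 0], [0, 0, 0.003, 0, 0, 0], [0, 0, 0, 0, 0, 0], [0, 0, 0, 0, 0, 0]])

```text
t: 19.65
ee_pos: [0.4526, -0.1761, 0.0258]
tool_rot: [-3.142, -0.0, -0.0]
contact_force: [-0.1, 1.0, -1.5]
width: 0.0676
gripper_force: 45.8
```

>>> servo_tool(series=[[0, 0, 0, 0, 0, 0], [0, 0, 0, 0, 0, 0], [0, 0, 0, 0, 0, 0], [0, 0, 0, 0, 0, 0]], jaw=-1)

```text
t: 19.98
ee_pos: [0.4525, -0.1765, 0.0259]
tool_rot: [3.141, -0.001, 0.001]
contact_force: [-0.1, 0.2, 0.1]
width: 0.0854
gripper_force: 0.0
```

>>> servo_tool(series=[[0, 0, -0.03, 0, 0, 0], [0, 0, -0.03, 0, 0, 0], [0, 0, -0.03, 0, 0, 0], [0, -0.035, -0.01, 0, 0, 0], [0, -0.04, -0.01, 0, 0, 0], [0, -0.04, 0, 0, 0, 0], [0, -0.04, 0, 0, 0, 0], [0, 0, 0, 0, 0, 0]])

```text
t: 20.65
ee_pos: [0.4524, -0.0126, 0.1364]
tool_rot: [-3.139, -0.017, -0.003]
contact_force: [0.5, 0.5, -0.4]
width: 0.0855
gripper_force: 0.0
```

>>> servo_tool(series=[[0, -0.04, 0, 0, 0, 0.1], [0, 0, 0, 0, 0, 0], [0, 0, 0, 0, 0, 0], [0, 0, 0, 0, 0, 0]], jaw=1)

```text
t: 20.98
ee_pos: [0.4523, 0.0176, 0.1355]
tool_rot: [3.137, -0.153, 0.0]
contact_force: [0.5, -0.2, -0.6]
width: 0.0387
gripper_force: 0.0
```

```bash
python3 -c "
from h import *
st();caps('scene',hi=.08);caps('top',hi=.08)
p,d=snap('scene');cv2.imwrite('pics/g7.png',cv2.resize(p[80:200,140:300,::-1],(800,600)))
"
```

```text
{'t': 20.9833, 'ee_pos': [0.4523, 0.0176, 0.1355], 'tool_rot': [3.1371, -0.1532, 0.0003], 'contact_force': [0.4913, -0.1699, -0.5518], 'width': 0.0387, 'gripper_force': 0.0, 'joint_pos': [0.5117, -0.0355, -0.5924, 1.9897, -0.0206, 1.1813, -1.741]}
cap [ 0.4529 -0.1754  0.0368] fit [ 0.4556 -0.1732] r 0.0291 n 532 zmax 0.0742
cap [ 0.6735 -0.3515  0.0277] fit [ 0.6804 -0.3718] r 0.0313 n 200 zmax 0.0797
cap [ 0.6716 -0.373   0.0407] fit [ 0.6809 -0.3811] r 0.0418 n 190 zmax 0.08
cap [ 0.451  -0.1733  0.0342] fit [ 0.4506 -0.1721] r 0.0253 n 441 zmax 0.0746
```

View pics/g7.png

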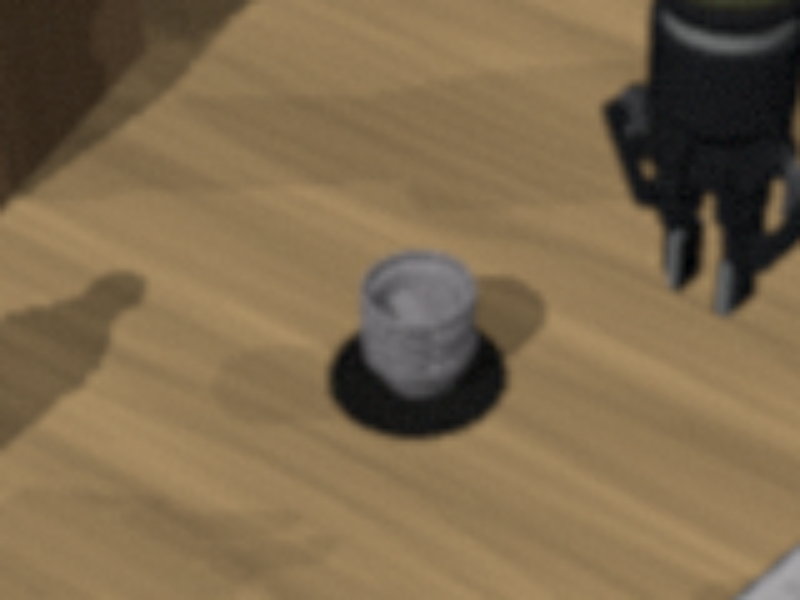

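The four caps stand nested and upright on the mat at (418,330), with the top rim at about 71 mm. Next come the switches: I'll turn the tool so that it closes along the sliding direction.

>>> servo_tool(series=[[0, 0, 0, 0, 0, -0.1156], [0, 0, 0, 0, 0, -0.1156], [0, 0, 0, 0, 0, -0.1156], [0, 0, 0, 0, 0, -0.1156], [0, 0, 0, 0, 0, -0.1156], [0, 0, 0, 0, 0, -0.1156], [0, 0, 0, 0, 0, -0.1156]], jaw=1)

```text
t: 21.72
ee_pos: [0.4523, 0.017, 0.1353]
tool_rot: [2.943, 1.099, -0.0]
contact_force: [-0.6, -0.6, 0.4]
width: 0.0
gripper_force: 0.0
```

>>> servo_tool(series=[[0, 0, 0, 0, 0, -0.1156], [0, 0, 0, 0, 0, -0.1156], [0, 0, 0, 0, 0, -0.1156], [0, 0, 0, 0, 0, -0.1156], [0, 0, 0, 0, 0, -0.1156], [0, 0, 0, 0, 0, -0.1156], [0, 0, 0, 0, 0, 0], [0, 0, 0, 0, 0, 0]])

```text
t: 22.38
ee_pos: [0.4522, 0.0173, 0.1353]
tool_rot: [-2.403, -2.023, 0.0]
contact_force: [0.3, -0.0, -0.2]
width: -0.0001
gripper_force: 0.0
```

```bash
cat >> h.py <<'E'
from scipy.spatial.transform import Rotation as Ro
O=np.array([.5467,.1869]);TH=-.165;EX=np.array([np.cos(TH),np.sin(TH)]);EY=np.array([-EX[1],EX[0]])
def ctl():
    s=get_state();p=np.array(s['ee_pos']);R=Ro.from_rotvec(s['tool_rot']).as_matrix()
    print('ctl xy mm',np.round([1e3*(p[:2]-O)@EX,1e3*(p[:2]-O)@EY],1),'z',round(p[2],4),'tool x yaw',round(np.arctan2(R[1,0],R[0,0])-TH-np.pi/2,4),'F',np.round(s['contact_force'],1),'w',round(s['width'],4),'t',s['t'])
E
python3 -c "
from h import *
st();ctl()"
```

```text
{'t': 22.3833, 'ee_pos': [0.4522, 0.0173, 0.1353], 'tool_rot': [-2.4031, -2.0235, 0.0003], 'contact_force': [0.2652, -0.041, -0.239], 'width': -0.0001, 'gripper_force': 0.0, 'joint_pos': [0.4809, -0.0355, -0.5616, 1.9907, -0.0203, 1.1812, -0.2437]}
ctl xy mm [ -65.3 -182.8] z 0.1353 tool x yaw -0.0061 F [ 0.3 -0.  -0.2] w -0.0001 t 22.3833
```

>>> servo_tool(series=[[0.04, 0, 0, 0, 0, 0.006], [0.04, 0, 0, 0, 0, 0], [0.04, 0, 0, 0, 0, 0], [0.003, -0.001, 0.03, 0, 0, 0], [0, 0, 0.03, 0, 0, 0], [0, 0, 0, 0, 0, 0], [0, 0, 0, 0, 0, 0], [0, 0, 0, 0, 0, 0]])

```text
t: 23.05
ee_pos: [0.473, 0.139, 0.0765]
tool_rot: [2.407, 2.018, 0.001]
contact_force: [1.1, -0.2, 0.4]
width: 0.0
gripper_force: 0.0
```

```bash
python3 -c "
from h import *
ctl()
p,d=snap('scene');W=cloud('scene',d)
m=(abs(W[...,0]-.471)<.03)&(abs(W[...,1]-.138)<.03)&(W[...,2]<.2)&(W[...,2]>.07)
q=W[m];q=q[np.argsort(q[:,2])];print(np.round(q[:60:5],3))
C=np.c_[(q[:,:2]-O)@EX,(q[:,:2]-O)@EY,q[:,2]];print('ctl range',np.round(np.percentile(C[:150],[5,95],axis=0),3))
p,d=snap('top');cv2.imwrite('pics/k1.png',cv2.resize(p[160:260,160:270,::-1],(660,600),interpolation=cv2.INTER_CUBIC))
"
```

```text
ctl xy mm [-64.9 -59.4] z 0.0765 tool x yaw -0.0101 F [ 1.1 -0.2  0.4] w 0.0 t 23.05
[[0.5   0.134 0.071]
 [0.481 0.145 0.11 ]
 [0.485 0.138 0.113]
 [0.482 0.147 0.116]
 [0.483 0.136 0.117]
 [0.487 0.144 0.119]
 [0.482 0.149 0.12 ]
 [0.478 0.15  0.122]
 [0.485 0.131 0.124]
 [0.488 0.143 0.126]
 [0.48  0.15  0.127]
 [0.486 0.145 0.128]]
ctl range [[-0.088 -0.064  0.111]
 [-0.047 -0.045  0.16 ]]
```

View pics/k1.png

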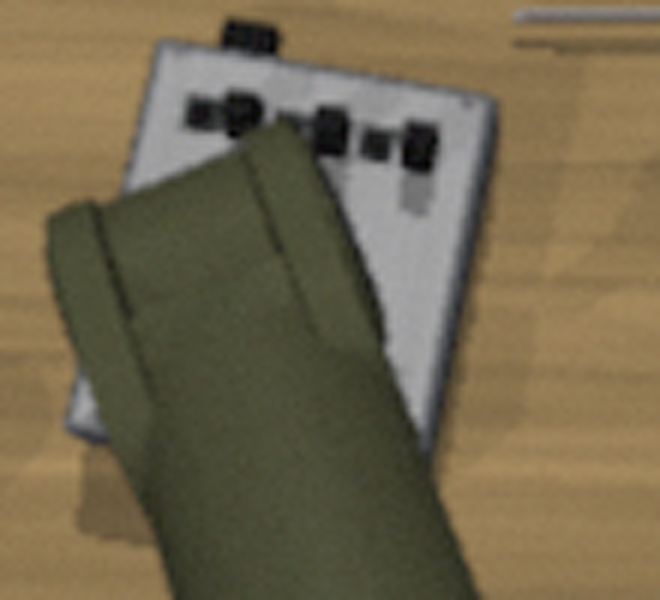

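The arm hides the switches from above, but the tip height of about 0.108 at TCP z 0.0765 confirms an offset of about 30 mm. I'll go down robot-side of switch 6.

>>> servo_tool(series=[[0, 0, 0.02, 0, 0, 0], [0, 0, 0.015, 0, 0, 0], [0, 0, 0.008, 0, 0, 0], [0, 0, 0.004, 0, 0, 0], [0, 0, 0, 0, 0, 0], [0, 0, 0, 0, 0, 0]])

```text
t: 23.65
ee_pos: [0.4729, 0.1395, 0.0292]
tool_rot: [2.405, 2.021, 0.002]
contact_force: [-0.3, 0.1, 0.2]
width: -0.0001
gripper_force: 0.0
```

>>> servo_tool(series=[[0, 0.005, 0, 0, 0, 0], [0, 0.005, 0, 0, 0, 0], [0, 0.005, 0, 0, 0, 0], [0, 0.005, 0, 0, 0, 0], [0, 0, 0, 0, 0, 0]])

```text
t: 24.07
ee_pos: [0.493, 0.136, 0.0286]
tool_rot: [-2.405, -2.021, -0.001]
contact_force: [-0.1, -0.1, 0.5]
width: 0.0
gripper_force: 0.1
```

```bash
python3 -c "
from h import *
ctl()"
```

```text
ctl xy mm [-44.6 -59. ] z 0.0286 tool x yaw -0.0083 F [-0.1 -0.1  0.5] w 0.0 t 24.0667
```

>>> servo_tool(series=[[0, 0.002, 0, 0, 0, 0], [0, 0.001, 0, 0, 0, 0], [0, 0, 0, 0, 0, 0], [0, 0, 0, 0, 0, 0]])

```text
t: 24.4
ee_pos: [0.4948, 0.1356, 0.0283]
tool_rot: [-2.404, -2.022, -0.0]
contact_force: [-2.4, 0.8, 1.2]
width: 0.0
gripper_force: 0.9
```

```bash
python3 -c "
from h import *
ctl()"
```

```text
ctl xy mm [-42.8 -59.1] z 0.0283 tool x yaw -0.0074 F [-2.4  0.8  1.2] w 0.0 t 24.4
```

>>> servo_tool(series=[[0, 0.001, 0, 0, 0, 0], [0, 0.001, 0, 0, 0, 0], [0, 0, 0, 0, 0, 0], [0, 0, 0, 0, 0, 0]])

```text
t: 24.73
ee_pos: [0.4968, 0.1352, 0.0284]
tool_rot: [-2.405, -2.022, -0.0]
contact_force: [-2.2, 1.9, 0.6]
width: 0.0
gripper_force: 1.1
```

>>> servo_tool(series=[[0, 0.001, 0, 0, 0, 0], [0, 0.001, 0, 0, 0, 0], [0, 0, 0, 0, 0, 0], [0, 0, 0, 0, 0, 0]])

```text
t: 25.07
ee_pos: [0.4975, 0.1351, 0.0282]
tool_rot: [-2.403, -2.021, 0.003]
contact_force: [-4.9, 1.5, 3.5]
width: 0.0001
gripper_force: 2.9
```

```bash
python3 -c "
from h import *
ctl()"
```

```text
ctl xy mm [-40.  -59.1] z 0.0282 tool x yaw -0.0073 F [-4.9  1.5  3.5] w 0.0001 t 25.0667
```

>>> servo_tool(series=[[0, 0.001, 0, 0, 0, 0], [0, 0.001, 0, 0, 0, 0], [0, 0.001, 0, 0, 0, 0], [0, 0, 0, 0, 0, 0]])

```text
t: 25.4
ee_pos: [0.4977, 0.1351, 0.0279]
tool_rot: [-2.4, -2.02, 0.01]
contact_force: [-13.0, 1.3, 9.0]
width: 0.0003
gripper_force: 6.4
```

```bash
python3 -c "
from h import *
ctl()"
```

```text
ctl xy mm [-39.8 -59.2] z 0.0279 tool x yaw -0.0068 F [-13.    1.3   9. ] w 0.0003 t 25.4
```

Switch 6 hit its stop: 13 N with no further travel at x ≈ -40. Now the same for switches 4 and 2.

>>> servo_tool(series=[[0, -0.015, 0, 0, 0, 0], [0, -0.014, 0, 0, 0, 0], [0.02, 0, 0, 0, 0, 0], [0.028, 0, 0, 0, 0, 0], [0, 0, 0, 0, 0, 0], [0, 0, 0, 0, 0, 0]])

```text
t: 25.9
ee_pos: [0.4822, 0.1878, 0.0287]
tool_rot: [2.402, 2.024, 0.003]
contact_force: [-0.2, -0.8, -1.1]
width: -0.0
gripper_force: 0.0
```

>>> servo_tool(series=[[0, 0.007, 0, 0, 0, 0], [0, 0.007, 0, 0, 0, 0], [0, 0.005, 0, 0, 0, 0], [0, 0.004, 0, 0, 0, 0], [0, 0.003, 0, 0, 0, 0], [0, 0.002, 0, 0, 0, 0], [0, 0, 0, 0, 0, 0], [0, 0, 0, 0, 0, 0]])

```text
t: 26.57
ee_pos: [0.5054, 0.1815, 0.0278]
tool_rot: [-2.402, -2.02, 0.011]
contact_force: [-11.3, -0.2, 8.3]
width: -0.0003
gripper_force: 5.5
```

```bash
python3 -c "
from h import *
ctl()"
```

```text
ctl xy mm [-39.9 -12.2] z 0.0278 tool x yaw -0.0075 F [-11.3  -0.2   8.3] w -0.0003 t 26.5667
```

>>> servo_tool(series=[[0, -0.014, 0, 0, 0, 0], [0, -0.014, 0, 0, 0, 0], [0.02, 0, 0, 0, 0, 0], [0.028, 0, 0, 0, 0, 0], [0, 0, 0, 0, 0, 0], [0, 0, 0, 0, 0, 0]])

```text
t: 27.07
ee_pos: [0.4904, 0.235, 0.0286]
tool_rot: [2.403, 2.024, 0.002]
contact_force: [-1.1, -0.1, -0.0]
width: 0.0002
gripper_force: 0.0
```

>>> servo_tool(series=[[0, 0.007, 0, 0, 0, 0], [0, 0.007, 0, 0, 0, 0], [0, 0.005, 0, 0, 0, 0], [0, 0.004, 0, 0, 0, 0], [0, 0.003, 0, 0, 0, 0], [0, 0.002, 0, 0, 0, 0], [0, 0, 0, 0, 0, 0], [0, 0, 0, 0, 0, 0]])

```text
t: 27.73
ee_pos: [0.5132, 0.2285, 0.0277]
tool_rot: [-2.402, -2.02, 0.012]
contact_force: [-10.9, -1.0, 6.8]
width: 0.0001
gripper_force: 5.4
```

```bash
python3 -c "
from h import *
ctl()"
```

```text
ctl xy mm [-39.9  35.5] z 0.0277 tool x yaw -0.0073 F [-10.9  -1.    6.8] w 0.0001 t 27.7333
```

Switches 6, 4 and 2 are on. I'll cross over to the socket side and push 1, 3 and 5 off.

>>> servo_tool(series=[[0, -0.012, 0, 0, 0, 0], [0, 0, -0.03, 0, 0, 0], [0, 0, -0.015, 0, 0, 0], [0.0245, 0.025, 0, 0, 0, 0], [0, 0.026, 0, 0, 0, 0], [0, 0, 0, 0, 0, 0], [0, 0, 0, 0, 0, 0], [0, 0, 0, 0, 0, 0]])

```text
t: 28.4
ee_pos: [0.5594, 0.2462, 0.073]
tool_rot: [-2.405, -2.021, 0.001]
contact_force: [-1.4, -0.3, -0.2]
width: 0.0003
gripper_force: 0.0
```

```bash
python3 -c "
from h import *
ctl()"
```

```text
ctl xy mm [ 2.8 60.6] z 0.073 tool x yaw -0.0081 F [-1.4 -0.3 -0.2] w 0.0003 t 28.4
```

>>> servo_tool(series=[[0, 0, 0.02, 0, 0, 0], [0, 0, 0.015, 0, 0, 0], [0, 0, 0.009, 0, 0, 0], [0, 0, 0, 0, 0, 0], [0, 0, 0, 0, 0, 0]])

```text
t: 28.82
ee_pos: [0.5591, 0.2464, 0.0292]
tool_rot: [-2.404, -2.022, 0.001]
contact_force: [-0.2, 0.3, 0.9]
width: 0.0003
gripper_force: 0.0
```

>>> servo_tool(series=[[0, -0.007, 0, 0, 0, 0], [0, -0.007, 0, 0, 0, 0], [0, -0.005, 0, 0, 0, 0], [0, -0.003, 0, 0, 0, 0], [0, -0.002, 0, 0, 0, 0], [0, -0.001, 0, 0, 0, 0], [0, 0, 0, 0, 0, 0], [0, 0, 0, 0, 0, 0]])

```text
t: 29.48
ee_pos: [0.5363, 0.251, 0.03]
tool_rot: [2.405, 2.021, 0.003]
contact_force: [2.8, 1.1, 1.2]
width: -0.0001
gripper_force: 2.1
```

```bash
python3 -c "
from h import *
ctl()"
```

```text
ctl xy mm [-20.7  61.6] z 0.03 tool x yaw -0.0081 F [2.8 1.1 1.2] w -0.0001 t 29.4833
```

>>> servo_tool(series=[[0, -0.001, 0, 0, 0, 0], [0, -0.001, 0, 0, 0, 0], [0, 0, 0, 0, 0, 0], [0, 0, 0, 0, 0, 0]])

```text
t: 29.82
ee_pos: [0.5361, 0.2511, 0.0302]
tool_rot: [2.404, 2.019, 0.007]
contact_force: [8.6, 1.1, 1.2]
width: 0.0
gripper_force: 3.6
```

```bash
python3 -c "
from h import *
ctl()"
```

```text
ctl xy mm [-21.   61.6] z 0.0302 tool x yaw -0.0086 F [8.6 1.1 1.2] w 0.0 t 29.8167
```

>>> servo_tool(series=[[0, 0.013, 0, 0, 0, 0], [0, 0.013, 0, 0, 0, 0], [-0.02, 0, 0, 0, 0, 0], [-0.029, 0, 0, 0, 0, 0], [0, 0, 0, 0, 0, 0], [0, 0, 0, 0, 0, 0]])

```text
t: 30.32
ee_pos: [0.5491, 0.1959, 0.0283]
tool_rot: [-2.407, -2.017, 0.006]
contact_force: [-1.0, -0.5, 0.9]
width: 0.0
gripper_force: 0.0
```

>>> servo_tool(series=[[0, -0.007, 0, 0, 0, 0], [0, -0.007, 0, 0, 0, 0], [0, -0.005, 0, 0, 0, 0], [0, -0.004, 0, 0, 0, 0], [0, -0.002, 0, 0, 0, 0], [0, -0.002, 0, 0, 0, 0], [0, 0, 0, 0, 0, 0], [0, 0, 0, 0, 0, 0]])

```text
t: 30.98
ee_pos: [0.5278, 0.2029, 0.0308]
tool_rot: [2.401, 2.018, 0.011]
contact_force: [10.1, -2.0, -2.7]
width: 0.0002
gripper_force: 4.1
```

```bash
python3 -c "
from h import *
ctl()"
```

```text
ctl xy mm [-21.2  12.7] z 0.0308 tool x yaw -0.008 F [10.1 -2.  -2.7] w 0.0002 t 30.9833
```

>>> servo_tool(series=[[0, 0.013, 0, 0, 0, 0], [0, 0.013, 0, 0, 0, 0], [-0.02, 0, 0, 0, 0, 0], [-0.028, 0, 0, 0, 0, 0], [0, 0, 0, 0, 0, 0], [0, 0, 0, 0, 0, 0]])

```text
t: 31.48
ee_pos: [0.5403, 0.1504, 0.0292]
tool_rot: [-2.406, -2.019, 0.002]
contact_force: [-0.2, 0.9, -1.2]
width: 0.0002
gripper_force: 0.0
```

>>> servo_tool(series=[[0, -0.007, 0, 0, 0, 0], [0, -0.007, 0, 0, 0, 0], [0, -0.005, 0, 0, 0, 0], [0, -0.004, 0, 0, 0, 0], [0, -0.002, 0, 0, 0, 0], [0, -0.002, 0, 0, 0, 0], [0, 0, 0, 0, 0, 0], [0, 0, 0, 0, 0, 0]])

```text
t: 32.15
ee_pos: [0.5198, 0.1562, 0.0313]
tool_rot: [2.4, 2.018, 0.015]
contact_force: [11.0, -0.3, -1.7]
width: 0.0002
gripper_force: 4.6
```

```bash
python3 -c "
from h import *
ctl()"
```

```text
ctl xy mm [-21.4 -34.7] z 0.0313 tool x yaw -0.0076 F [11.  -0.3 -1.7] w 0.0002 t 32.15
```

>>> servo_tool(series=[[0, 0.012, 0, 0, 0, 0], [0, 0, -0.03, 0, 0, 0], [0, 0, -0.02, 0, 0, 0], [0.018, 0.027, 0, 0, 0, 0], [0.017, 0.028, 0, 0, 0, 0], [0, 0, 0, 0, 0, 0], [0, 0, 0, 0, 0, 0], [0, 0, 0, 0, 0, 0]])

```text
t: 32.82
ee_pos: [0.5851, 0.1796, 0.0787]
tool_rot: [-2.402, -2.022, 0.003]
contact_force: [-1.3, 0.1, 0.1]
width: 0.0001
gripper_force: 0.0
```

```bash
python3 -c "
from h import *
ctl()
p,d=snap('scene');cv2.imwrite('pics/k2.png',cv2.resize(p[160:285,240:380,::-1],(672,600),interpolation=cv2.INTER_CUBIC))
"
```

```text
ctl xy mm [39.1 -0.9] z 0.0787 tool x yaw -0.0062 F [-1.3  0.1  0.1] w 0.0001 t 32.8167
```

View pics/k2.png

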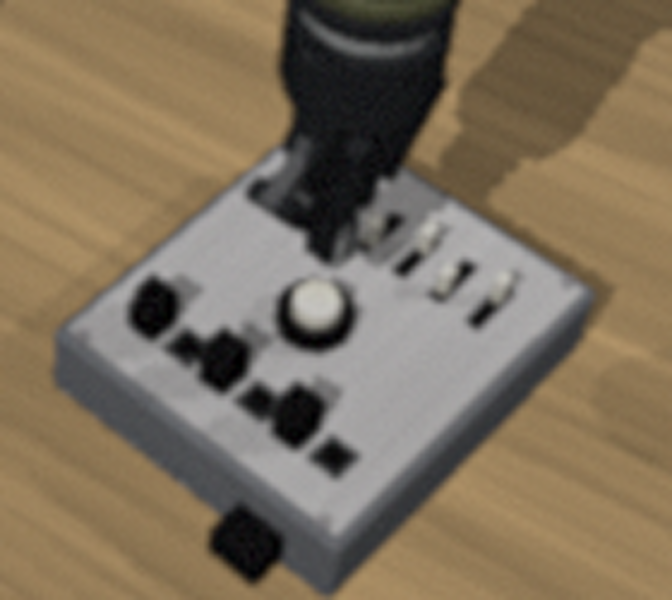

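Switch 1 at (500,295) and switch 3 at (430,240) are off. Switch 2 at (450,280) and switch 4 at (378,230) are on. The tip is above the reset button at (318,305), so I'll press it.

>>> servo_tool(series=[[0.001, 0.003, 0.015, 0, 0, 0], [0, 0, 0.01, 0, 0, 0], [0, 0, 0.005, 0, 0, 0], [0, 0, 0, 0, 0, 0], [0, 0, 0, 0, 0, 0]])

```text
t: 33.28
ee_pos: [0.5891, 0.179, 0.0486]
tool_rot: [-2.404, -2.021, 0.002]
contact_force: [-0.7, -0.2, 0.7]
width: -0.0001
gripper_force: 0.0
```

>>> servo_tool(series=[[0, 0, 0.003, 0, 0, 0], [0, 0, 0.003, 0, 0, 0], [0, 0, 0.002, 0, 0, 0], [0, 0, 0, 0, 0, 0], [0, 0, 0, 0, 0, 0]])

```text
t: 33.7
ee_pos: [0.5903, 0.1796, 0.042]
tool_rot: [2.404, 2.021, 0.002]
contact_force: [0.3, 0.3, 3.6]
width: 0.0003
gripper_force: 1.6
```

>>> servo_tool(series=[[0, 0, 0.002, 0, 0, 0], [0, 0, 0.001, 0, 0, 0], [0, 0, 0, 0, 0, 0], [0, 0, 0, 0, 0, 0]])

```text
t: 34.03
ee_pos: [0.5903, 0.1796, 0.0391]
tool_rot: [2.404, 2.021, 0.002]
contact_force: [0.3, -0.6, 5.9]
width: -0.0
gripper_force: 3.0
```

>>> servo_tool(series=[[0, 0, 0.002, 0, 0, 0], [0, 0, 0.002, 0, 0, 0], [0, 0, 0, 0, 0, 0], [0, 0, 0, 0, 0, 0]])

```text
t: 34.37
ee_pos: [0.5905, 0.1796, 0.0387]
tool_rot: [2.403, 2.02, 0.001]
contact_force: [-8.0, -3.0, 25.8]
width: 0.0002
gripper_force: 13.1
```

>>> servo_tool(series=[[0, 0, 0.002, 0, 0, 0], [0, 0, 0.001, 0, 0, 0], [0, 0, 0, 0, 0, 0], [0, 0, 0, 0, 0, 0]])

```text
t: 34.7
ee_pos: [0.5907, 0.1796, 0.0384]
tool_rot: [2.402, 2.019, 0.0]
contact_force: [-14.8, -5.4, 41.2]
width: -0.0003
gripper_force: 20.5
```

The button bottomed out. I'll lift, move clear of everything and take a last look.

>>> servo_tool(series=[[0, 0, -0.02, 0, 0, 0], [0, 0, -0.03, 0, 0, 0], [0, 0, -0.035, 0, 0, 0], [0, 0, -0.035, 0, 0, 0], [-0.035, -0.005, 0, 0, 0, 0], [-0.038, -0.01, 0, 0, 0, 0], [-0.038, -0.01, 0, 0, 0, 0], [-0.038, -0.01, 0, 0, 0, 0]])

```text
t: 35.37
ee_pos: [0.5283, 0.0371, 0.1507]
tool_rot: [-2.404, -2.022, 0.001]
contact_force: [0.7, -0.5, 0.5]
width: -0.0002
gripper_force: 0.0
```

>>> servo_tool(series=[[-0.02, 0, 0, 0, 0, 0], [0, 0, 0, 0, 0, 0], [0, 0, 0, 0, 0, 0], [0, 0, 0, 0, 0, 0]])

```text
t: 35.7
ee_pos: [0.5262, 0.0198, 0.1511]
tool_rot: [-2.403, -2.022, -0.0]
contact_force: [-0.0, -0.4, 0.5]
width: 0.0002
gripper_force: 0.0
```

```bash
python3 -c "
from h import *
ctl();caps('scene',hi=.08);caps('top',hi=.08)
p,d=snap('scene');cv2.imwrite('pics/f1.png',cv2.resize(p[110:290,150:390,::-1],(800,600),interpolation=cv2.INTER_CUBIC))
W=cloud('scene',d);m=(np.hypot(W[...,0]-.5885,W[...,1]-.180)<.012)&(W[...,2]>.06);print('reset z',np.median(W[m][:,2]))
"
```

```text
ctl xy mm [   7.2 -168.2] z 0.1511 tool x yaw -0.007 F [-0.  -0.4  0.5] w 0.0002 t 35.7
cap [ 0.4531 -0.1768  0.0375] fit [ 0.4556 -0.1732] r 0.0292 n 529 zmax 0.0735
cap [ 0.6734 -0.3502  0.0273] fit [ 0.6805 -0.3732] r 0.0326 n 197 zmax 0.08
cap [ 0.6711 -0.3723  0.0406] fit [ 0.6809 -0.3812] r 0.0419 n 187 zmax 0.0798
cap [ 0.4513 -0.1737  0.0344] fit [ 0.4505 -0.1723] r 0.0253 n 442 zmax 0.0732
reset z 0.07245058084519035
```

View pics/f1.png

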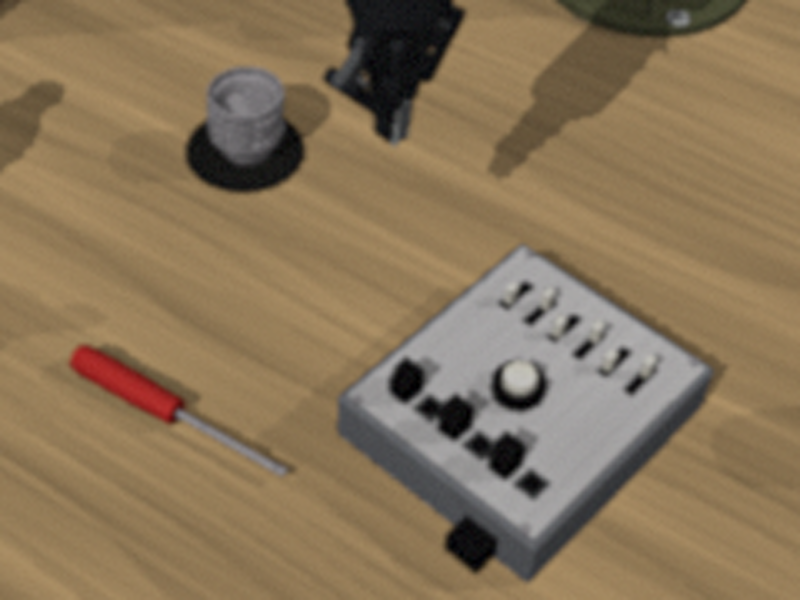

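The stack stands upright on the mat at (245,115). The switches from (515,295) to (645,370) alternate on and off, matching plug and blank. The reset button at (520,380) is back up, and the gripper is clear of everything.

```bash
python3 -c "
from station import *
print(sign_off())"
```

```text
the job is handed in; nothing more can be done
None
```

The job is handed in, with no verdict returned: all four caps are nested upside down on the mat, switches 2, 4 and 6 are on, 1, 3 and 5 are off, and reset was pressed fully down and sprang back.

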